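Swap the spanner for the long reamer at the tool stand

ROBOT

A 6-joint arm with a two-finger parallel gripper is mounted at the origin on a cart in front of the work surface, level with it; the furniture and walls round the work are solid. World frame = base frame: x ahead of the robot, y to its left, z up, the work surface at z = 0. Lengths are in mm, angles in rad, forces in N, time in s.
With the tool pointing down it reaches from about 275 to 1000 mm from the base axis. Payload 8.4 kg.
Tool frame: the origin (TCP) lies on the mounting face of the last link; the fingertips stand 173 mm ahead of it and the grasp point (between the pads) lies 155 mm ahead of it; z points along the fingers, y is the direction in which the jaws open and shut (so a half turn about z gives the same grasp; the last joint's range is limited). The gripper opens to 85 mm and grips with 20 to 120 N. Pads are 22 mm wide; open, the fingers measure 114 mm over their backs; the gripper's body (76 mm by 85 mm) begins 54 mm behind the grasp point. The pads swing forward as they close: fully open they stand 13 mm farther back than shut.
Start: joints at [-1.32, 0.353, 1.633, -0, 1.155, -0.002], TCP at [156.321, -605.139, 404.681] pointing down, gripper open.
Joint ranges: [-2.63, 2.63], [-0.92, 2.1], [0.06, 2.66], [-1.3, 4.44], [0, 2.69], [-3.02, 3.02]. Speed limits (rad/s): [2.22, 2.22, 2.79, 3.14, 3.14, 3.14].

INTERFACE

Orientations are given as [roll, pitch, yaw] about the fixed x, y, z axes, in that order (R = Rz(yaw) Ry(pitch) Rx(roll)).
In Python, from rig import r, grab_frame, spotter gives the robot as it stands.
- The arm moves only by the tool apply_moves, never from a script. Its argument "motion" is text: rows parted by semicolons, each of 5 numbers parted by spaces: the opening, from -1 (shut) to 1 (fully open), then the shift along the tool's x, y, z as a fraction of full scale, then the turn about the tool's z as a fraction of full scale. In form: hand x y z twist; .... A call has 1 to 20 rows; each row is the pose to reach, as a shift and turn from the pose commanded when the call began, along the tool's axes at that moment, turning the shorter way round; what a row does not reach only later rows make up. Full scale, the value 1, is 1 m for a shift and pi rad for a turn. A row lasts 1/12 s, in which the tool goes at most 41.7 mm and 7.16 degrees, less where a joint would pass 70% of its speed; a pose out of reach is approached as far as the arm can. A call with a number of a shift or a turn outside -1 to 1 is refused whole. A call with a gripper value outside its range is refused whole. The fingers move at their own pace and stop on an object; "squeeze" is the grip in N (left out, the last holds). Time passes only in rows, so rows that repeat a pose let the fingers close. It gives the time, the measured TCP pose, the force and the opening at its end, in the units of the state.
- r.sense(): the state, without advancing time (a new reading comes with each control period).
- grab_frame(name): name is "scene" or "top"; returns a dict with "img" (400x640x3 uint8, red, green, blue), "fx", "fy", "cx", "cy" (pixels), "R" (3x3) and "t" (3): a world point X has camera coordinates R X + t. Camera axes: x right, y down, z forward; pixel columns grow to the right and rows downward; lengths in mm; the calibration is good to about 2 mm. A picture is of the moment at which its call begins. There is no depth.
- r.sign_off(): hands the job in, once; it reports no verdict.
Trained networks look in the newest picture that a camera, given by its name, has taken for a name from the list of things; names that differ only in an ending like _2 or _b are one class to them, and where a whole thing is asked for, a point or a joint stands for the part that bears it (a point fixed in the world has none). Each returns a list of dicts, best first, with "conf" (0 to 1); they miss things now and then, are a little off and sometimes report something else, mostly with a low value. They report only what shows in the picture. A call takes as long as a camera call.
- spotter.boxes_of(query, camera): "point" ([x, y, z] in mm, in world coordinates, good to about 4 mm: the middle of the surface that is visible of it).
- spotter.place_of(query, camera): "point" ([x, y, z] in mm, in world coordinates, good to about 4 mm: a listed point, or the origin of a listed thing).
The state is a dict: "clock": time; "qpos": joint angles; "qvel": joint speeds; "joint_efforts": joint torques, N m; "eef_pos": TCP position; "tcp_rot": TCP orientation; "contact_force": force on the tool from outside, world axes, zero at the start; "wrist_torque": the same for the moment, N m; "opening": opening from 0.0 (shut) to 1.0 (fully open).
Only numpy, scipy, OpenCV 4.12 (cv2) and the standard library are available. Lean on these libraries where they do the work, as an engineer would, in place of code of your own. Each camera call takes 0.05 s, during which the arm holds its last target.

TASK

The union nut is off, so swap tools at the bench tool stand: slide the loose spanner flat into the stand's empty pocket, either end first, until it is fully home, and let go of it. Then draw the longer, thicker of the two hand reamers out of its sloping hole, turn it level and finish still holding it there in the air, level and at rest, its middle at least 15 cm above the bench and clear of the stand, ready for the mechanic to take. Leave the other reamer, the spanner already in its pocket, the union nut and the loose nozzle where they are.

Things in the scene. Friction and masses are not known exactly. Their poses are not given: they have to be found in the camera images.
- stand: bench tool stand, 134 x 324 mm on plan, bolted down. Origin: centre of its underside, on the bench. x: from its front, where tools go in, to its back; y: to the left seen from the front. Left, y -5 to 157 mm: a low grey block, 42 mm high, with two flat letterbox pockets in its front face at x = -66 mm. Right, y -151 to -15 mm: a drilled bar leaning 45 degrees to the front, its top edge 97 mm up.
- pocket (a point): the empty pocket, at the left: middle of the lower edge of its mouth, 20 mm above the bench. Axes as the stand's: x runs level straight into the pocket. It is 41 mm wide, 13 mm high and 108 mm deep to its end stop; the loose spanner fully home has its middle about 8 mm inside the mouth and 91 mm sticking out.
- spanner_mid (a point): the loose spanner: plain steel, one open jaw and one ring, 199 mm long, 8 mm thick, 33 mm wide at its ends, 0.09 kg; it starts flat on the bench to the left of the stand. Point: its middle, half-way up its thickness. y along its length, z normal to its flat. From y = -65 to +70 mm the shank is 16 mm wide and 5 mm thick.
- long_reamer_mid (a point): the long reamer to take: black, 141 mm long, 13 mm thick, 0.06 kg, tip down in one of the two holes (which one varies). Point: its middle, on its axis. y along its length to the square end, up at the start; x sideways along the bar. At the start the point is about 2 mm outside the hole's mouth; 73 mm stick out, leaning 45 degrees to the stand's front: direction (-0.71, 0, 0.71) in its axes.
- short_reamer_mid (a point): the other, shorter hand reamer, 121 mm long and 10 mm thick, in the other hole, 53 mm of it sticking out. To be left alone. Point: its middle; y along its length, upward.
- hole_left (a point): middle of the mouth of the left reamer hole, on the sloping face of the bar; axes as the stand's. Both holes are blind, 14.5 mm wide, 68 mm deep along (0.71, 0, -0.71) in the stand's axes, and 76 mm apart.
- hole_right (a point): middle of the mouth of the stand's right reamer hole. Axes as those of the stand.
- parked_spanner_mid (a point): the smaller spanner, 164 mm long, lying in the other pocket (87 mm to the right of the empty one), 64 mm of it sticking out at the front. To be left alone. Point: its middle, y along its length.
- union_nut_mid (a point): loose steel union nut, 27 mm across and 20 mm high, on the bench in front of the stand. To be left alone. Point: its centre.
- loose_nozzle: loose injector nozzle, 18 mm across, 54 mm high, standing at the left rear of the stand. To be left alone. Origin: centre of its underside.

How it is judged:
By the outcome, as a careful person would: the job done as asked, in the order asked, and still so for the second after the job is handed in, while the arm keeps its last pose, push and grip.
It also fails if it takes over 61 s, if anything falls off the work surface, if the arm or the gripper's body presses on something with over 40 N, if the wrist force passes 120 N, or if a joint passes its speed limit or range.

## Working session

There is one attempt and no reset: what is moved stays moved. The work goes in short steps, Python scripts to look and compute and a tool call to move; the robot and the scene stay as the last step left them, time stands still between calls to the robot, and variables do not carry over. Pictures are saved under pics/ and viewed, and the job is handed in when it is done.

Besides the shell and the picture viewer there is one more tool, called as name(argument=value, ...), one argument or row to a line, values as JSON. apply_moves: Moves the arm, as the interface text tells. Its arguments: {"type":"object","properties":{"motion":{"type":"string"},"squeeze":{"type":"number"}},"required":["motion"]}

```bash
ls; mkdir -p pics; python3 - <<'E'
from rig import r, grab_frame, spotter
import cv2
s=r.sense();print({k:s[k] for k in ['clock','eef_pos','tcp_rot','opening','contact_force']})
for c in ['scene','top']:
    f=grab_frame(c);cv2.imwrite(f'pics/{c}0.png',f['img'][:,:,::-1])
    print(c,f['fx'],f['R'],f['t'])
    for n in ['stand','pocket','spanner_mid','long_reamer_mid','short_reamer_mid','hole_left','hole_right','parked_spanner_mid','union_nut_mid','loose_nozzle']:
        print(n,[(x['point'],round(x['conf'],2)) for x in spotter.place_of(n,c)][:3])
print(r.sense()['clock'])
E
```

```text
pics
{'clock': 0.0, 'eef_pos': array([ 156.24297621, -604.89785463,  403.94192142]), 'tcp_rot': array([-3.14014961e+00,  1.90043277e-05,  2.52817621e-01]), 'opening': 1.0024904948410804, 'contact_force': array([-0.10926765, -0.32547407,  0.73187245])}
scene 471.10672470735074 [[-0.62519549 -0.78044386 -0.00616228]
 [-0.41831181  0.34174475 -0.8415615 ]
 [ 0.65889743 -0.5235627  -0.54012616]] [432.42766734 281.77826218 740.39834363]
stand []
pocket [([589.3, -4.4, 19.2], 0.97), ([641.3, -158.6, 83.2], 0.32)]
spanner_mid [([527.2, 278.2, 6.9], 0.71)]
long_reamer_mid [([642.7, -161.6, 84.5], 0.61), ([465.6, -141.1, 12.3], 0.31)]
short_reamer_mid [([648.6, -238.7, 69.6], 0.59)]
hole_left [([640.3, -160.1, 75.2], 0.71)]
hole_right [([648.6, -237.7, 82.6], 0.88)]
parked_spanner_mid []
union_nut_mid [([466.4, -141.6, 10.6], 0.58)]
loose_nozzle [([759.2, 215.6, -0.5], 0.55)]
top 369.0509720225906 [[ 0.01309065 -0.99984464 -0.01180346]
 [-0.9983401  -0.012407   -0.05624158]
 [ 0.0560864   0.01252011 -0.99834742]] [ 81.19973701 582.78366817 913.35617694]
stand [([659.8, -113.9, 1.8], 0.59)]
pocket [([586.4, -4.2, 18.2], 0.55), ([606.6, -90.0, 20.6], 0.51)]
spanner_mid [([530.8, 275.7, 2.8], 0.64), ([646.6, -234.7, 71.9], 0.47)]
long_reamer_mid [([637.6, -161.5, 79.3], 0.71)]
short_reamer_mid [([648.8, -236.7, 69.6], 0.63), ([464.2, -140.6, 11.0], 0.44)]
hole_left [([643.1, -162.0, 82.0], 0.7)]
hole_right [([646.5, -242.6, 79.9], 0.86)]
parked_spanner_mid [([609.6, -88.5, 21.7], 0.64), ([656.2, -115.1, 4.6], 0.46)]
union_nut_mid []
loose_nozzle [([759.2, 214.2, -5.8], 0.5)]
1.1
```

View pics/scene0.png

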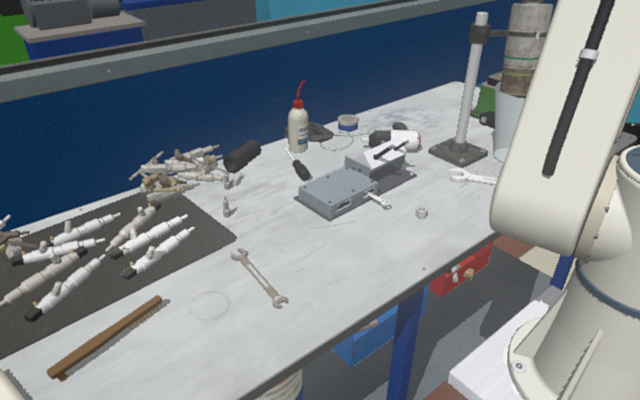

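View pics/top0.png

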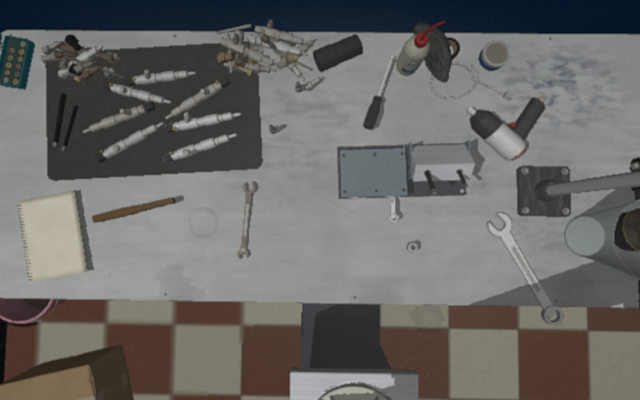

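The top view shows the spanner at about (246,220), running nearly along world x. The stand is at (340-480, 145-200), with the larger black reamer left at (430,178) and the other at (460,182). I'll zoom in to measure these.

```bash
cat > h.py <<'E'
import numpy as np, cv2
from rig import r, grab_frame, spotter
def proj(f,X):
    c=np.array(f['R'])@np.array(X,float)+np.array(f['t']); return np.array([f['fx']*c[0]/c[2]+f['cx'],f['fy']*c[1]/c[2]+f['cy']])
def back(f,u,v,z):
    R=np.array(f['R']);t=np.array(f['t']); d=R.T@np.array([(u-f['cx'])/f['fx'],(v-f['cy'])/f['fy'],1]); o=-R.T@t
    return o+d*(z-o[2])/d[2]
def crop(f,x0,y0,w,h,k,name):
    im=f['img'][y0:y0+h,x0:x0+w,::-1]; im=cv2.resize(im,None,fx=k,fy=k,interpolation=cv2.INTER_CUBIC)
    for i in range(0,w,10): cv2.putText(im,str(x0+i),(i*k,8),0,.3,(0,255,255)) if i%20==0 else 0; cv2.line(im,(i*k,10),(i*k,14),(0,255,255),1)
    for j in range(0,h,10): cv2.putText(im,str(y0+j),(0,j*k+3),0,.3,(0,255,255))
    cv2.imwrite('pics/'+name,im)
E
python3 - <<'E'
from h import *
import pickle
ft=grab_frame('top');fs=grab_frame('scene');pickle.dump((ft,fs),open('f0.pkl','wb'))
crop(ft,330,135,160,100,5,'t1.png');crop(ft,215,170,60,100,6,'t2.png');crop(fs,285,130,150,100,5,'s1.png');crop(fs,220,235,80,80,7,'s2.png')
E
```

```text
(no output)
```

View pics/t1.png

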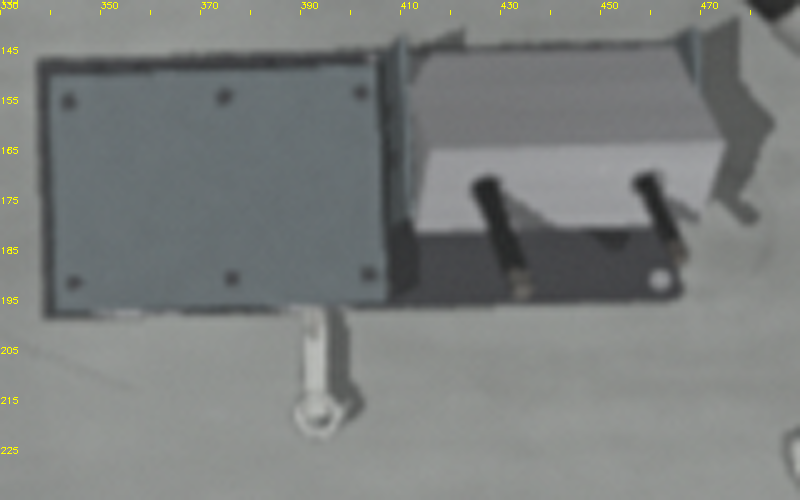

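View pics/t2.png

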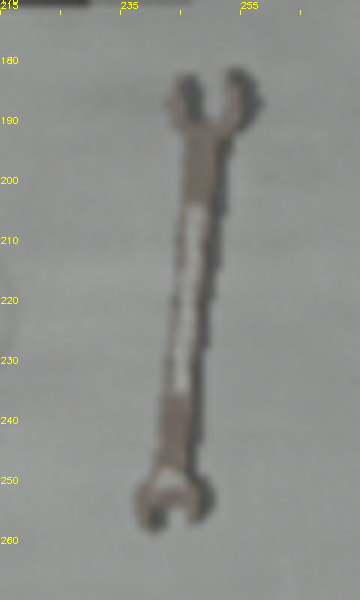

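View pics/s1.png

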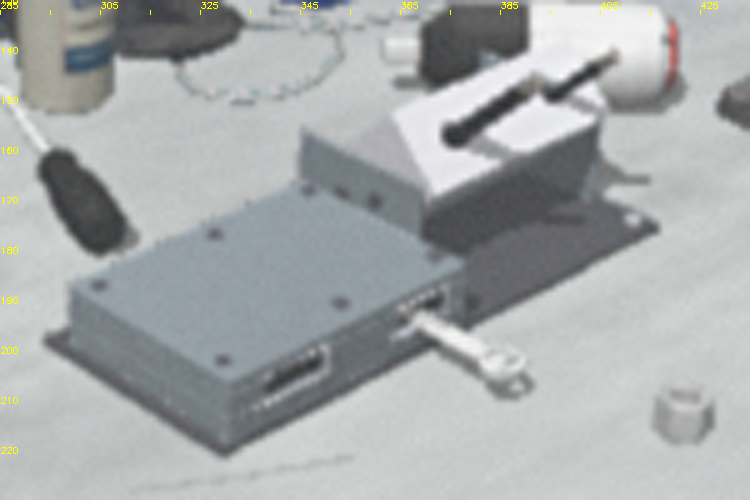

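View pics/s2.png

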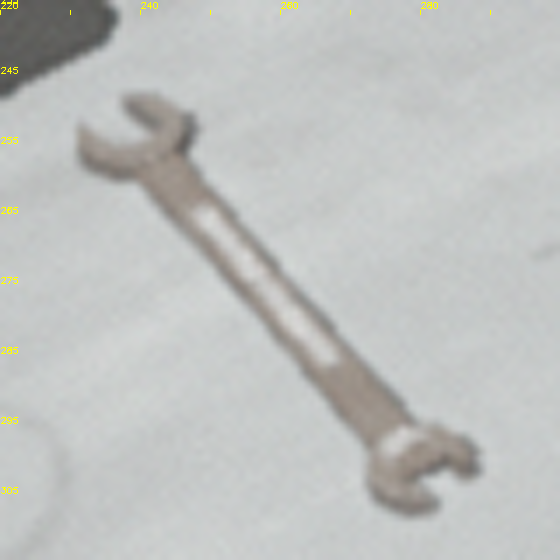

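```bash
cat > fit.py <<'E'
from h import *
import pickle
from scipy.optimize import least_squares
ft,fs=pickle.load(open('f0.pkl','rb'))
c=lambda a,b,x0,y0,k:(a/k+x0,b/k+y0)
obs=[(fs,(-66,157,42),c(228,382,285,130,5)),(fs,(-66,-5,42),c(465,262,285,130,5)),
(ft,(-66,157,42),c(51,309,330,135,5)),(ft,(-66,-5,42),c(387,300,330,135,5))]
def W(p,X):
    c,s=np.cos(p[2]),np.sin(p[2]);return np.array([p[0]+c*X[0]-s*X[1],p[1]+s*X[0]+c*X[1],X[2]])
def res(p): return np.concatenate([proj(f,W(p,X))-np.array(o) for f,X,o in obs])
q=least_squares(res,[655,-110,0.05]);print(q.x,q.fun.round(2))
for f in (ft,fs):
  for nm,o in [('t',(330,135,160,100,5)),('s',(285,130,150,100,5))]:
    if (nm=='t')!=(f is ft):continue
    x0,y0,w,h,k=o; im=cv2.resize(f['img'][y0:y0+h,x0:x0+w,::-1].copy(),None,fx=k,fy=k,interpolation=cv2.INTER_CUBIC)
    def L(A,B,col):
        a=(proj(f,W(q.x,A))-[x0-.0,y0])*k;b=(proj(f,W(q.x,B))-[x0,y0])*k
        cv2.line(im,tuple(a.astype(int)),tuple(b.astype(int)),col,1)
    import itertools
    def loop(P,col):
        for A,B in zip(P,P[1:]+P[:1]):L(A,B,col)
    loop([(-66,157,42),(-66,-5,42),(67,-5,42),(67,157,42)],(0,0,255))
    yp=float(__import__('sys').argv[1])
    loop([(-66,yp-20.5,20),(-66,yp+20.5,20),(-66,yp+20.5,33),(-66,yp-20.5,33)],(0,255,0))
    loop([(-66,yp-87-15,20),(-66,yp-87+15,20),(-66,yp-87+15,33),(-66,yp-87-15,33)],(0,255,0))
    cv2.imwrite(f'pics/fit{nm}.png',im)
R=np.array([W(q.x,(-66,yp,20))]);print('pocket',R)
# spanner
P=[(ft,(251,183.5)),(ft,(241.5,256.5))]
for x0,y0 in [(250.5,182.5),(243.5,257)]: print(back(ft,x0,y0,7))
E
python3 fit.py 119
```

```text
[ 6.57698493e+02 -1.14957456e+02  4.39199009e-02] [-0.38 -0.25  0.01 -0.18  0.57  0.37 -0.42  0.08]
pocket [[586.53735075   1.03000777  20.        ]]
[621.75836484 268.80956744   7.        ]
[432.24332463 282.0607253    7.        ]
```

```bash
python3 -c "
import cv2,numpy as np
a=cv2.imread('pics/fitt.png');b=cv2.imread('pics/fits.png');cv2.imwrite('pics/fit.png',np.vstack([cv2.resize(a,(600,375)),b[150:450,:600][:225]]))"
```

```text
(no output)
```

View pics/fit.png

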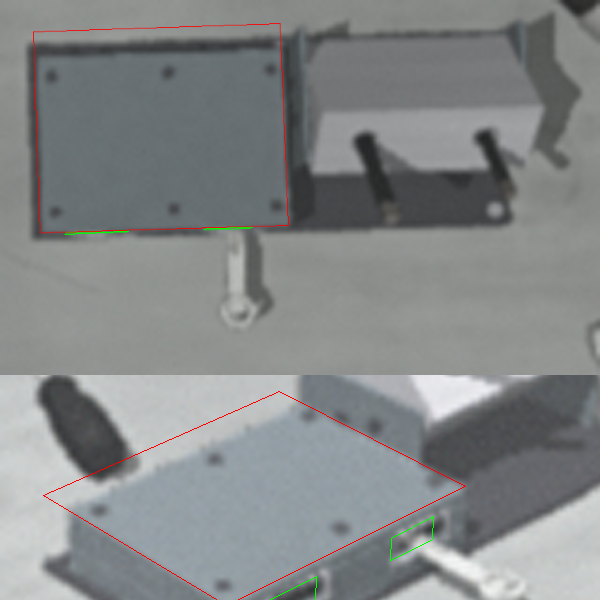

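View pics/fits.png

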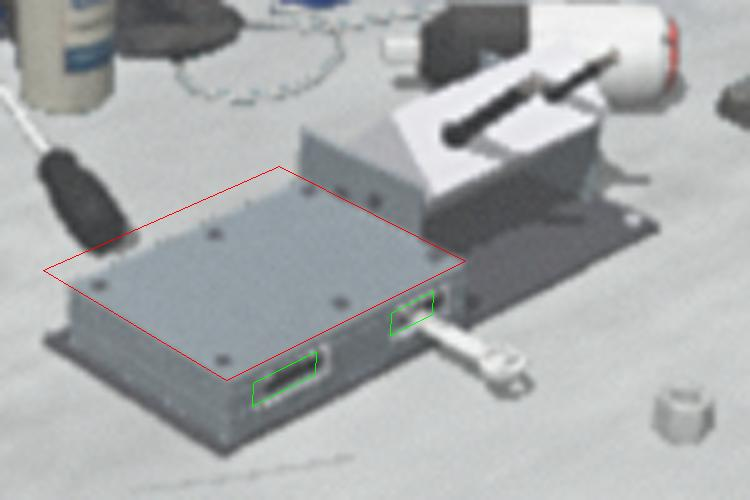

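```bash
python3 - <<'E'
from h import *
import pickle
ft,fs=pickle.load(open('f0.pkl','rb'))
a=back(ft,197/6+215,205/6+170,6.5);b=back(ft,180/6+215,390/6+170,6.5);print(a,b,np.arctan2(*(a-b)[[1,0]]))
# scene shank: crop7 at (205,215),(330,355)
a=back(fs,206/7+220,215/7+235,6.5);b=back(fs,328/7+220,355/7+235,6.5);print(a,b,np.arctan2(*(a-b)[[1,0]]))
E
python3 fit.py 113.5|grep pocket
```

```text
[566.20494516 274.41225567   6.5       ] [487.72734952 279.7298639    6.5       ] -0.06765615306196862
[561.65434683 274.62397129   6.5       ] [490.02352419 279.87374483   6.5       ] -0.073158510810056
pocket [[586.77883255  -4.46468845  20.        ]]
```

```bash
cat >> h.py <<'E'
from scipy.spatial.transform import Rotation as Ro
def mv(tx,ty,tz,yaw,cur=None):
    s=r.sense(); 
    p=np.array(s['eef_pos'] if cur is None else cur[:3]); rr=np.array(s['tcp_rot']) if cur is None else np.array([np.pi,0,cur[3]])
    R=Ro.from_euler('xyz',rr).as_matrix(); d=R.T@(np.array([tx,ty,tz])-p)
    dy=(yaw-rr[2]+np.pi)%(2*np.pi)-np.pi
    print('clock',round(s['clock'],2),'pos',np.round(s['eef_pos'],1),'rot',np.round(s['tcp_rot'],4),'F',np.round(s['contact_force'],1),'op',round(s['opening'],3))
    print('shift/1000',np.round(d/1000,4),'twist',round(-dy/np.pi,4))
E
python3 -c "
from h import *
mv(484,280,240,-.07,(156.3,-605.1,404.7,.2531))"
```

```text
clock 1.2 pos [ 156.3 -605.1  404.7] rot [-3.1416 -0.      0.2528] F [-0.3 -0.7 -0. ] op 0.999
shift/1000 [ 0.5389 -0.7748  0.1647] twist 0.1028
```

apply_moves(
  motion="-0.3 0.5389 -0.7748 0.08 0.1028; -0.3 0.5389 -0.7748 0.08 0.1028; -0.3 0.5389 -0.7748 0.08 0.1028; -0.3 0.5389 -0.7748 0.08 0.1028; -0.3 0.5389 -0.7748 0.08 0.1028; -0.3 0.5389 -0.7748 0.08 0.1028; -0.3 0.5389 -0.7748 0.08 0.1028; -0.3 0.5389 -0.7748 0.08 0.1028; -0.3 0.5389 -0.7748 0.08 0.1028; -0.3 0.5389 -0.7748 0.08 0.1028; -0.3 0.5389 -0.7748 0.08 0.1028; -0.3 0.5389 -0.7748 0.08 0.1028; -0.3 0.5389 -0.7748 0.08 0.1028; -0.3 0.5389 -0.7748 0.08 0.1028; -0.3 0.5389 -0.7748 0.08 0.1028; -0.3 0.5389 -0.7748 0.08 0.1028; -0.3 0.5389 -0.7748 0.08 0.1028; -0.3 0.5389 -0.7748 0.08 0.1028; -0.3 0.5389 -0.7748 0.08 0.1028; -0.3 0.5389 -0.7748 0.08 0.1028",
  squeeze=60,
)

```text
clock: 2.87
eef_pos: [445.1, 175.9, 334.3]
tcp_rot: [-3.141, -0.001, -0.07]
contact_force: [0.9, -0.2, 0.0]
opening: 0.348
```

```bash
python3 -c "
from h import *
mv(484,280,220,-.07)"
```

```text
clock 2.87 pos [445.1 175.9 334.3] rot [-3.1414e+00 -6.0000e-04 -6.9600e-02] F [ 0.9 -0.2  0. ] op 0.348
shift/1000 [ 0.0315 -0.1066  0.1143] twist 0.0001
```

apply_moves(
  motion="-0.3 0.0315 -0.1066 0.1143 0; -0.3 0.0315 -0.1066 0.1143 0; -0.3 0.0315 -0.1066 0.1143 0; -0.3 0.0315 -0.1066 0.1143 0; -0.3 0.0315 -0.1066 0.1143 0; -0.3 0.0315 -0.1066 0.1143 0; -0.3 0.0315 -0.1066 0.1143 0",
)

```text
clock: 3.45
eef_pos: [483.6, 277.3, 220.2]
tcp_rot: [3.141, 0.0, -0.07]
contact_force: [0.2, 0.7, 1.1]
opening: 0.349
```

```bash
python3 -c "
from h import *
mv(484,280,178,-.07)
for c,o in (('top',(215,170,60,100,5)),('scene',(220,225,90,90,5))):
    crop(grab_frame(c),*o,c+'1.png')
mv(484,280,178,-.07)
cv2.imwrite('pics/a1.png',np.hstack([cv2.resize(cv2.imread('pics/top1.png'),(300,500)),cv2.imread('pics/scene1.png')[:,:450] if 0 else cv2.resize(cv2.imread('pics/scene1.png'),(500,500))]))"
```

```text
clock 3.45 pos [483.6 277.3 220.2] rot [ 3.1411e+00  5.0000e-04 -6.9800e-02] F [0.2 0.7 1.1] op 0.349
shift/1000 [ 0.0002 -0.0027  0.0422] twist 0.0001
clock 3.55 pos [483.9 277.  221.2] rot [-3.1409e+00 -1.2000e-03 -7.0800e-02] F [ 0.4 -0.8 -0.4] op 0.35
shift/1000 [-0.0002 -0.003   0.0432] twist -0.0002
```

View pics/a1.png

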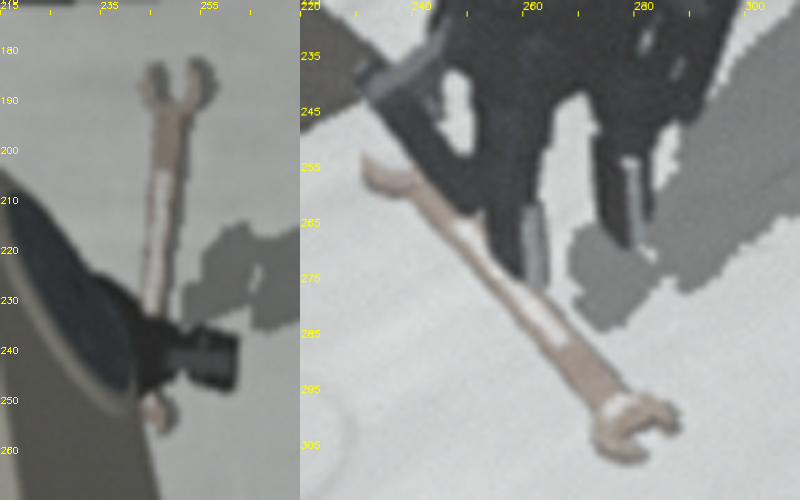

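apply_moves(
  motion="-0.3 0 -0.003 0.022 0; -0.3 0 -0.003 0.042 0; -0.3 0 -0.003 0.042 0; -0.3 0 -0.003 0.042 0",
)

```text
clock: 3.88
eef_pos: [483.9, 279.8, 178.6]
tcp_rot: [3.141, 0.001, -0.071]
contact_force: [0.1, 0.3, 0.3]
opening: 0.351
```

```bash
python3 -c "
from h import *
mv(484,280,174,-.07)
for c,o in (('top',(215,170,60,100,5)),('scene',(220,225,90,90,5))):
    crop(grab_frame(c),*o,c+'1.png')
mv(484,280,174,-.07)
cv2.imwrite('pics/a2.png',np.hstack([cv2.resize(cv2.imread('pics/top1.png'),(300,500)),cv2.imread('pics/scene1.png')[:,:450] if 0 else cv2.resize(cv2.imread('pics/scene1.png'),(500,500))]))"
```

```text
clock 3.88 pos [483.9 279.8 178.6] rot [ 3.1412e+00  5.0000e-04 -7.1000e-02] F [0.1 0.3 0.3] op 0.351
shift/1000 [ 0.0001 -0.0002  0.0046] twist -0.0003
clock 3.98 pos [484.5 280.4 179.6] rot [-3.1406e+00 -1.5000e-03 -7.0800e-02] F [-0.7 -0.3  0.4] op 0.349
shift/1000 [-0.0005  0.0004  0.0056] twist -0.0002
```

View pics/a2.png

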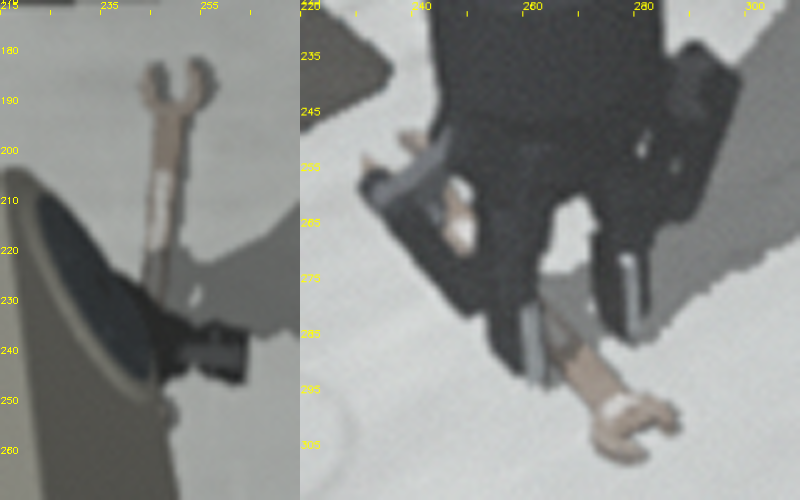

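apply_moves(
  motion="-0.3 0 0 0.0035 0; -0.3 0 0 0.0035 0; -0.6 0 0 0.0035 0; -1 0 0 0.0035 0; -1 0 0 0.0035 0; -1 0 0 0.0035 0; -1 0 0 0.0035 0",
)

```text
clock: 4.57
eef_pos: [484.2, 280.6, 175.2]
tcp_rot: [-3.141, -0.0, -0.07]
contact_force: [-1.3, -1.5, 7.2]
opening: 0.152
```

```bash
python3 -c "
from h import *
mv(484,280,174,-.07)"
```

```text
clock 4.57 pos [484.2 280.6 175.2] rot [-3.1414e+00 -5.0000e-04 -7.0000e-02] F [-1.3 -1.5  7.2] op 0.152
shift/1000 [-0.0001  0.0006  0.0012] twist -0.0
```

apply_moves(
  motion="-1 0 0 0 0; -1 0 0 -0.02 0; -1 0 0 -0.05 0; -1 0 0 -0.07 0; -1 0 0 -0.07 0; -1 0 0 -0.07 0",
  squeeze=80,
)

```text
clock: 5.07
eef_pos: [484.3, 280.8, 245.6]
tcp_rot: [-3.14, -0.002, -0.07]
contact_force: [-0.5, -0.6, -1.8]
opening: 0.139
```

```bash
python3 -c "
from h import *
mv(484,280,174,-.07)
for c,o in (('top',(215,170,60,100,5)),('scene',(220,205,90,90,5))):
    crop(grab_frame(c),*o,c+'1.png')
mv(484,280,174,-.07)
cv2.imwrite('pics/a3.png',np.hstack([cv2.resize(cv2.imread('pics/top1.png'),(300,500)),cv2.imread('pics/scene1.png')[:,:450] if 0 else cv2.resize(cv2.imread('pics/scene1.png'),(500,500))]))"
```

```text
clock 5.07 pos [484.3 280.8 245.6] rot [-3.1402e+00 -2.1000e-03 -7.0100e-02] F [-0.5 -0.6 -1.8] op 0.139
shift/1000 [-0.0004  0.001   0.0716] twist -0.0
clock 5.17 pos [483.6 280.4 243.8] rot [ 3.141e+00  9.000e-04 -7.010e-02] F [ 0.6 -0.2  0.1] op 0.14
shift/1000 [0.0005 0.0003 0.0698] twist -0.0
```

View pics/a3.png

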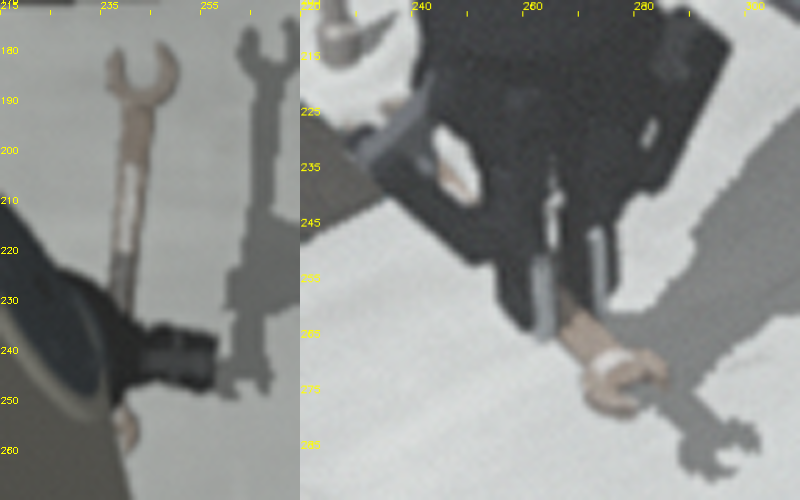

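```bash
python3 -c "
from h import *
mv(429,-11.5,215,.044)"
```

```text
clock 5.17 pos [483.6 280.4 243.8] rot [ 3.141e+00  9.000e-04 -7.010e-02] F [ 0.6 -0.2  0.1] op 0.14
shift/1000 [-0.0339  0.295   0.029 ] twist -0.0363
```

apply_moves(
  motion="-1 -0.034 0.03 0 -0.02; -1 -0.034 0.065 0 -0.0363; -1 -0.034 0.1 0 -0.0363; -1 -0.034 0.135 0 -0.0363; -1 -0.034 0.17 0 -0.0363; -1 -0.034 0.205 0 -0.0363; -1 -0.034 0.24 0 -0.0363; -1 -0.034 0.275 0.01 -0.0363; -1 -0.034 0.295 0.02 -0.0363; -1 -0.034 0.295 0.029 -0.0363; -1 -0.034 0.295 0.029 -0.0363; -1 -0.034 0.295 0.029 -0.0363",
)

```text
clock: 6.17
eef_pos: [428.9, -11.0, 214.5]
tcp_rot: [-3.141, 0.003, 0.043]
contact_force: [0.2, -0.0, -0.3]
opening: 0.142
```

```bash
python3 -c "
from h import *
mv(429,-11.5,197,.044)
f=grab_frame('top');g=grab_frame('scene')
crop(f,300,140,130,130,6,'b1.png');crop(g,290,160,130,95,6,'b2.png')
mv(429,-11.5,197,.044)"
```

```text
clock 6.17 pos [428.9 -11.  214.5] rot [-3.1412e+00  2.7000e-03  4.3300e-02] F [ 0.2 -0.  -0.3] op 0.142
shift/1000 [0.0001 0.0005 0.0175] twist -0.0002
clock 6.27 pos [429.5 -10.5 215.4] rot [-3.1415e+00  6.0000e-04  4.5000e-02] F [ 0.2  0.4 -0.5] op 0.14
shift/1000 [-0.0005  0.001   0.0184] twist 0.0003
```

View pics/b1.png

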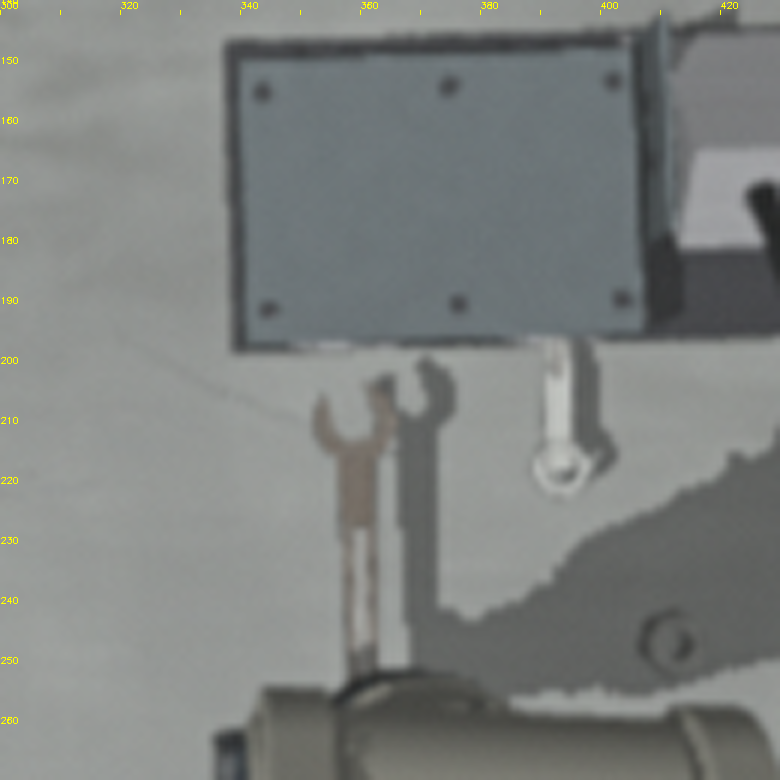

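View pics/b2.png

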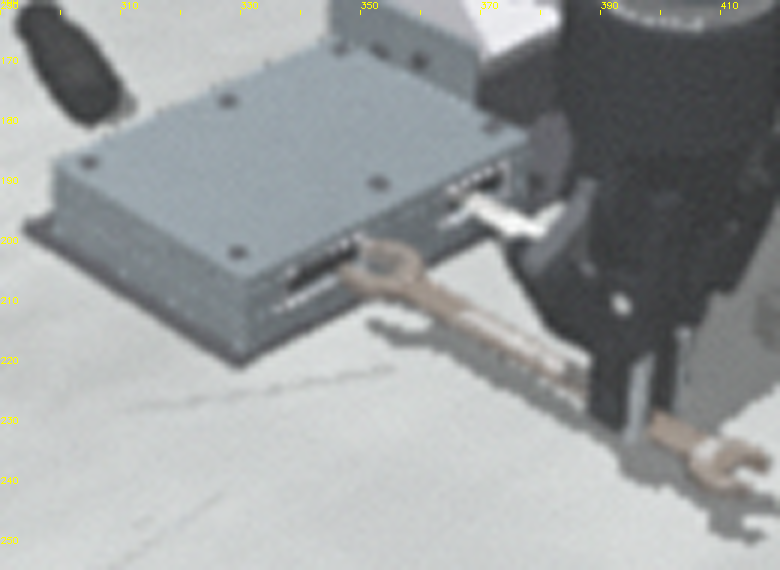

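```bash
cat > ov.py <<'E'
from h import *
import sys
M=np.array([586.8,-4.5,20.]);yw=.044;ux=np.array([np.cos(yw),np.sin(yw),0]);uy=np.array([-ux[1],ux[0],0]);uz=np.array([0,0,1.])
def run(tag,crops,d=43,zoff=171.2,tilt=0.):
    s=r.sense();p=np.array(s['eef_pos']);y=s['tcp_rot'][2]
    ax=np.array([np.cos(y)*np.cos(tilt),np.sin(y)*np.cos(tilt),np.sin(tilt)]);ay=np.array([-np.sin(y),np.cos(y),0])
    g=p-[0,0,zoff];m=g+d*ax
    print('pos',p.round(1),'clock',s['clock'],'F',np.round(s['contact_force'],1))
    for c,(x0,y0,w,h,k) in crops.items():
        f=grab_frame(c);im=cv2.resize(f['img'][y0:y0+h,x0:x0+w,::-1].copy(),None,fx=k,fy=k,interpolation=cv2.INTER_CUBIC)
        def loop(P,col):
            Q=[((proj(f,A)+.5-[x0,y0])*k).astype(int) for A in P]
            cv2.polylines(im,[np.array(Q)],True,col,1)
        loop([M-20.5*uy,M+20.5*uy,M+20.5*uy+13*uz,M-20.5*uy+13*uz],(0,255,0))
        loop([m+a*ax+b*ay for a,b in((-99.5,-16.5),(-99.5,16.5),(99.5,16.5),(99.5,-16.5))],(0,0,255))
        loop([m+70*ax+8*ay,m-65*ax+8*ay,m-65*ax-8*ay,m+70*ax-8*ay],(255,0,255))
        cv2.imwrite(f'pics/{tag}_{c}.png',im)
if __name__=='__main__': run(sys.argv[1],{'top':(300,140,130,130,6),'scene':(290,160,130,95,6)})
E
python3 ov.py c1
```

```text
pos [429.5 -10.5 215.4] clock 6.2667 F [ 0.2  0.4 -0.5]
```

View pics/c1_top.png

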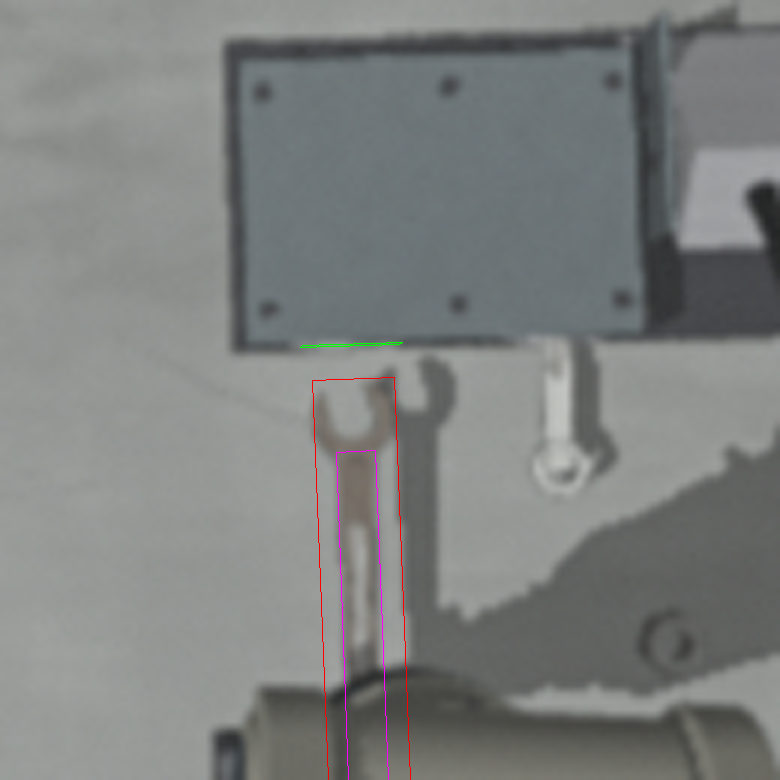

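View pics/c1_scene.png

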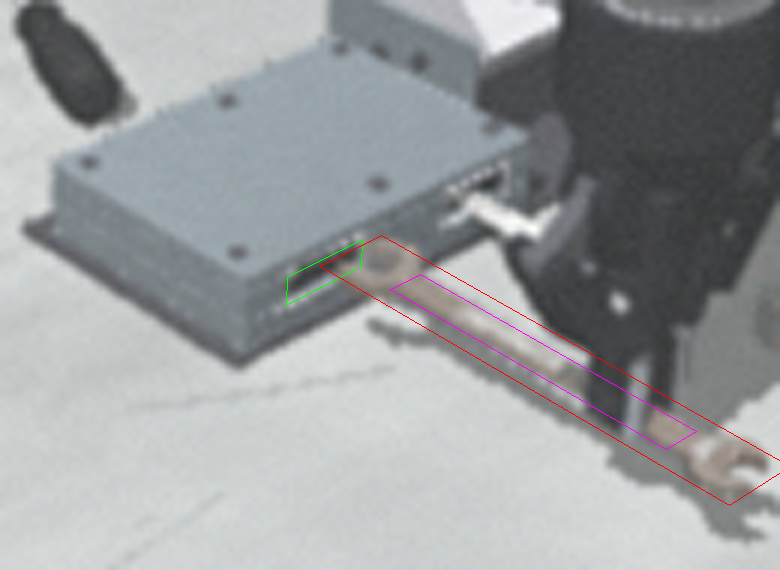

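apply_moves(
  motion="-1 0 0.001 0.008 0; -1 0 0.001 0.0165 0; -1 0 0.001 0.0165 0; -1 0.005 0.001 0.0165 0; -1 0.01 0.001 0.0165 0; -1 0.01 0.001 0.0165 0; -1 0.01 0.001 0.0165 0",
)

```text
clock: 6.95
eef_pos: [440.1, -11.9, 199.2]
tcp_rot: [3.142, -0.001, 0.044]
contact_force: [-0.4, -0.3, -0.7]
opening: 0.137
```

```bash
python3 ov.py c2; python3 -c "
from h import *
mv(460,-10,199,.044)"
```

```text
pos [440.1 -11.9 199.2] clock 6.95 F [-0.4 -0.3 -0.7]
clock 7.05 pos [439.5 -11.9 199.1] rot [-3.1416e+00 -1.0000e-04  4.3800e-02] F [ 0.  -0.5 -0.6] op 0.141
shift/1000 [ 0.0206 -0.001   0.0001] twist -0.0001
```

View pics/c2_top.png

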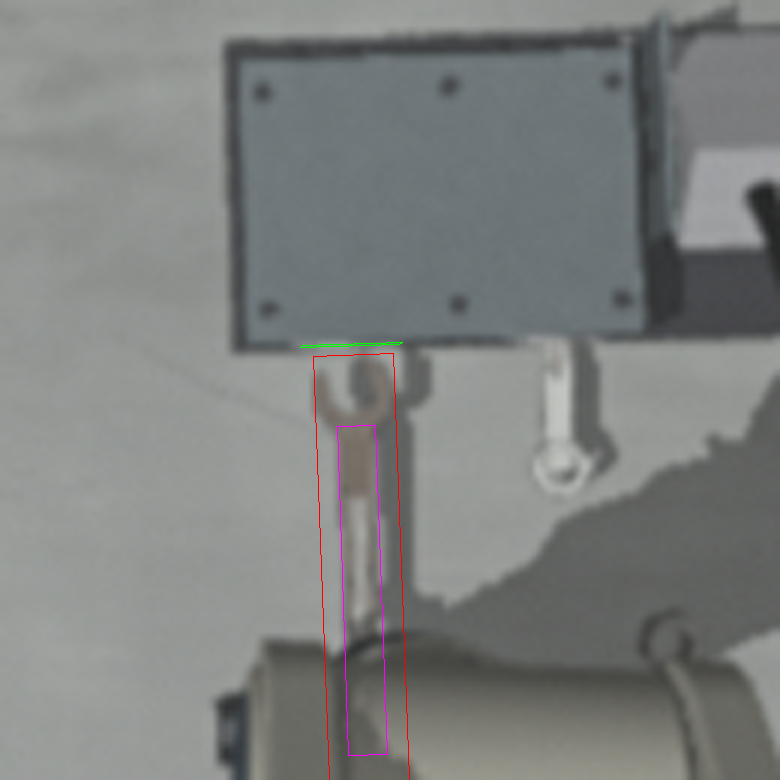

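View pics/c2_scene.png

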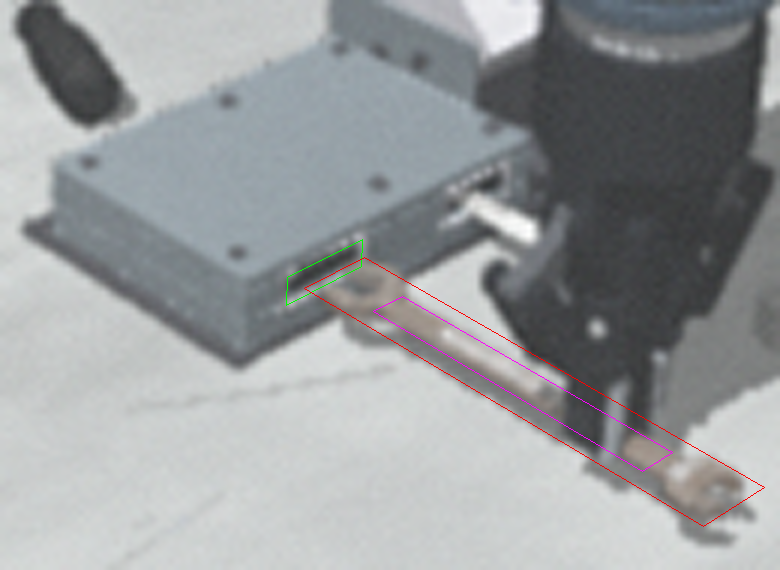

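apply_moves(
  motion="-1 0.005 -0.001 0 0; -1 0.01 -0.001 0 0; -1 0.015 -0.001 0 0; -1 0.02 -0.001 0 0; -1 0.025 -0.001 0 0; -1 0.025 -0.001 0 0; -1 0.025 -0.001 0 0",
)

```text
clock: 7.63
eef_pos: [464.6, -9.8, 198.9]
tcp_rot: [3.142, -0.0, 0.044]
contact_force: [0.0, 0.3, -0.8]
opening: 0.139
```

```bash
python3 ov.py c3; python3 -c "
from h import *
mv(460,-10,199,.044)"
```

```text
pos [464.6  -9.8 198.9] clock 7.6333 F [ 0.   0.3 -0.8]
clock 7.73 pos [464.1  -9.8 198.9] rot [-3.1416e+00  6.0000e-04  4.3900e-02] F [-0.6  0.2 -0.8] op 0.144
shift/1000 [-0.0041  0.     -0.0001] twist -0.0
```

View pics/c3_scene.png

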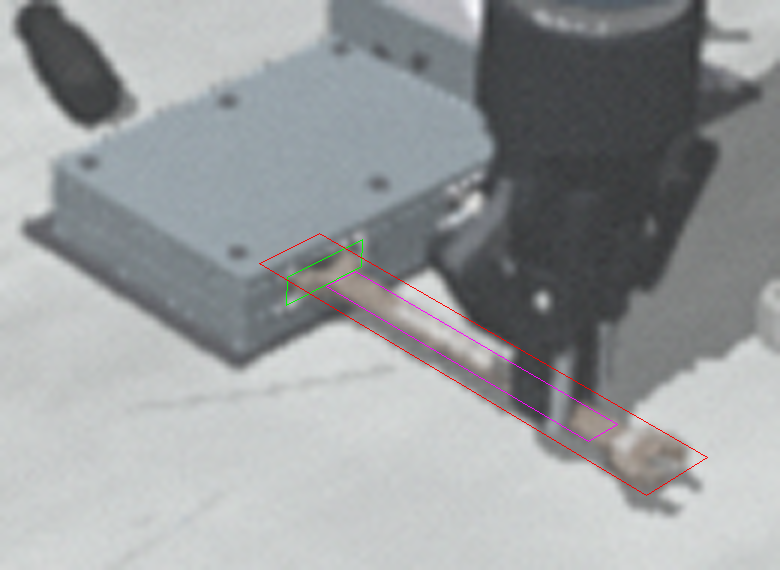

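View pics/c3_top.png

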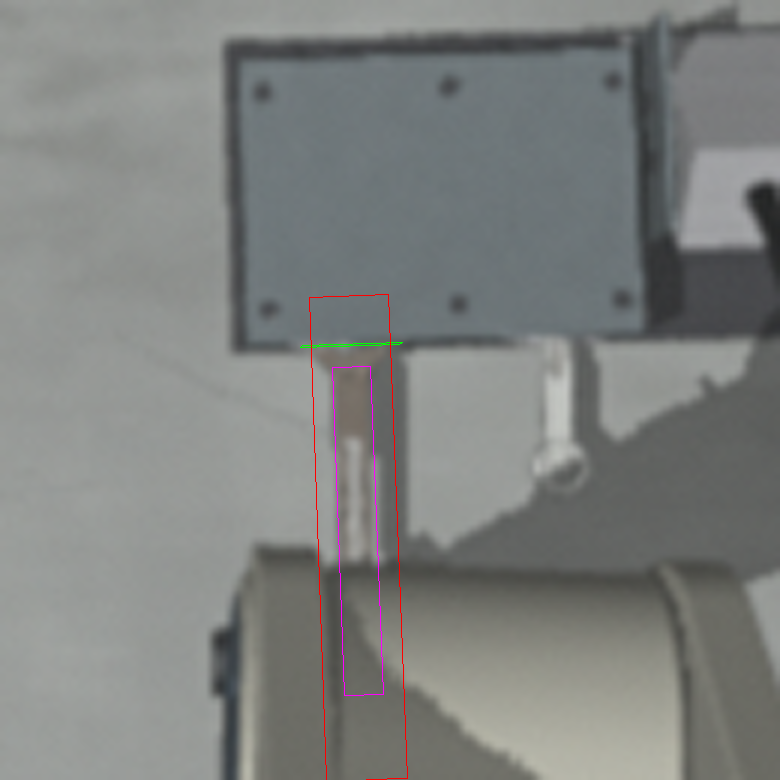

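apply_moves(
  motion="-1 0.007 0 0 0; -1 0.014 0 0 0; -1 0.021 0 0 0; -1 0.028 0 0 0; -1 0.035 0 0 0; -1 0.042 0 0 0; -1 0.049 0 0 0; -1 0.056 0 0 0; -1 0.063 0 0 0; -1 0.07 0 0 0; -1 0.07 0 0 0",
)

```text
clock: 8.65
eef_pos: [535.9, -6.6, 199.2]
tcp_rot: [3.142, -0.002, 0.044]
contact_force: [0.3, -0.7, -1.0]
opening: 0.144
```

```bash
python3 ov.py c4; python3 -c "
from h import *
mv(552,-10,199,.044)"
```

```text
pos [535.9  -6.6 199.2] clock 8.65 F [ 0.3 -0.7 -1. ]
clock 8.75 pos [534.4  -6.7 198.9] rot [-3.1416e+00  3.0000e-04  4.3900e-02] F [ 0.5 -0.1 -1.2] op 0.141
shift/1000 [ 0.0175  0.0041 -0.0001] twist -0.0
```

View pics/c4_scene.png

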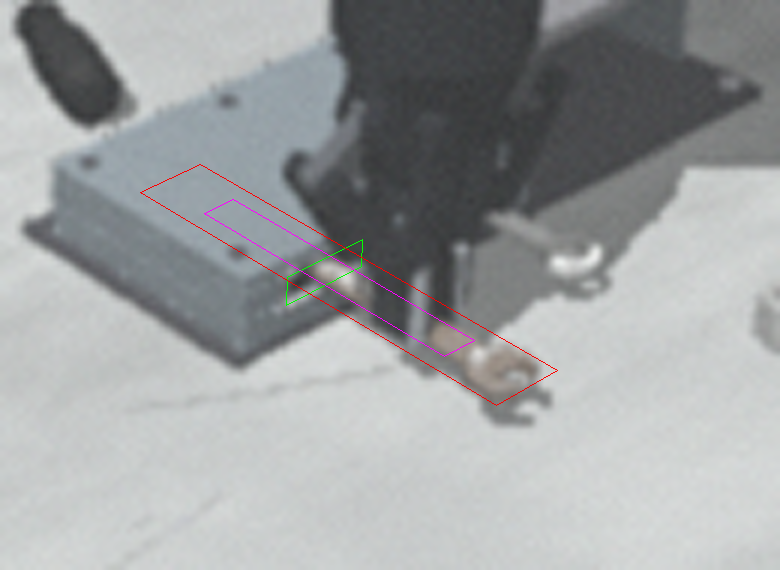

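apply_moves(
  motion="-1 0.005 0 0 0; -1 0.01 0 0 0; -1 0.014 0 0 0; -1 0.015 0 0 0; -1 0.016 0 0 0",
)

```text
clock: 9.17
eef_pos: [550.6, -6.0, 199.0]
tcp_rot: [-3.142, -0.0, 0.044]
contact_force: [-0.7, 0.1, -0.5]
opening: 0.142
```

apply_moves(
  motion="-1 0.001 0 0 0; -1 0.002 0 0 0; -1 0.002 0 0 0",
)

```text
clock: 9.42
eef_pos: [552.4, -5.9, 199.0]
tcp_rot: [3.142, -0.0, 0.044]
contact_force: [-0.0, -1.1, -0.7]
opening: 0.142
```

apply_moves(
  motion="-1 0.001 0 0 0; -1 0.002 0 0 0; -1 0.002 0 0 0",
)

```text
clock: 9.67
eef_pos: [553.7, -5.8, 198.7]
tcp_rot: [-3.141, 0.002, 0.044]
contact_force: [-2.9, 0.1, -0.8]
opening: 0.144
```

apply_moves(
  motion="-1 0.001 0 0 0; -1 0.002 0 0 0; -1 0.002 0 0 0",
)

```text
clock: 9.92
eef_pos: [554.6, -5.7, 198.2]
tcp_rot: [-3.141, 0.005, 0.044]
contact_force: [-7.5, -1.0, -0.6]
opening: 0.139
```

apply_moves(
  motion="-1 0.001 0 0 0; -1 0.002 0 0 0; -1 0.003 0 0 0; -1 0.003 0 0 0",
)

```text
clock: 10.25
eef_pos: [555.8, -5.6, 197.4]
tcp_rot: [-3.141, 0.01, 0.044]
contact_force: [-13.0, -0.0, -0.0]
opening: 0.145
```

```bash
python3 ov.py c5
```

```text
pos [555.8  -5.6 197.4] clock 10.25 F [-13.  -0.  -0.]
```

View pics/c5_scene.png

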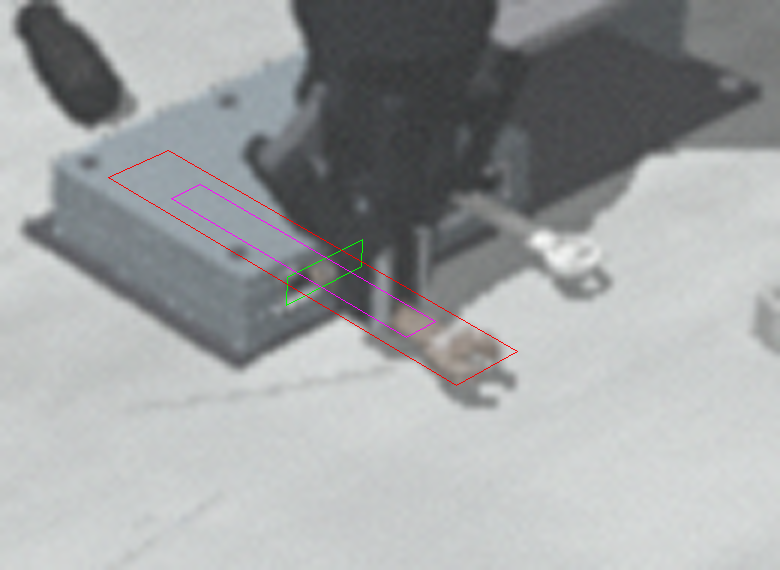

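apply_moves(
  motion="-1 -0.003 0 0.001 0; -1 -0.004 0 0.003 0; -1 -0.004 0 0.003 0; -0.8 -0.004 0 0.003 0; -0.6 -0.004 0 0.003 0; -0.4 -0.004 0 0.003 0; -0.4 -0.004 0 0.003 0",
)

```text
clock: 10.93
eef_pos: [556.1, -5.8, 196.4]
tcp_rot: [3.141, -0.002, 0.044]
contact_force: [-0.1, -0.3, 0.4]
opening: 0.3
```

```bash
python3 ov.py c6
```

```text
pos [556.1  -5.8 196.4] clock 10.9333 F [-0.1 -0.3  0.4]
```

View pics/c6_scene.png

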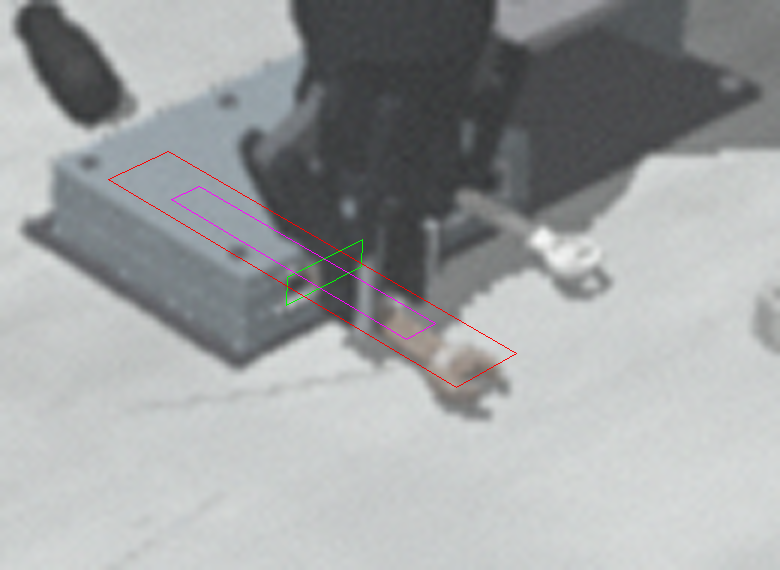

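apply_moves(
  motion="-0.4 0 0 -0.02 0; -0.4 0 0 -0.05 0; -0.4 -0.03 0 -0.09 0; -0.4 -0.07 0 -0.09 0; -0.4 -0.1 0 -0.09 0; -0.7 -0.13 0 -0.09 0; -1 -0.14 0 -0.09 0; -1 -0.14 0 -0.09 0; -1 -0.14 0 -0.09 0",
)

```text
clock: 11.78
eef_pos: [416.3, -12.0, 286.6]
tcp_rot: [3.141, -0.002, 0.044]
contact_force: [0.9, 0.1, 0.4]
opening: -0.002
```

```bash
python3 ov.py c7
```

```text
pos [416.3 -12.  286.6] clock 11.7833 F [0.9 0.1 0.4]
```

View pics/c7_scene.png

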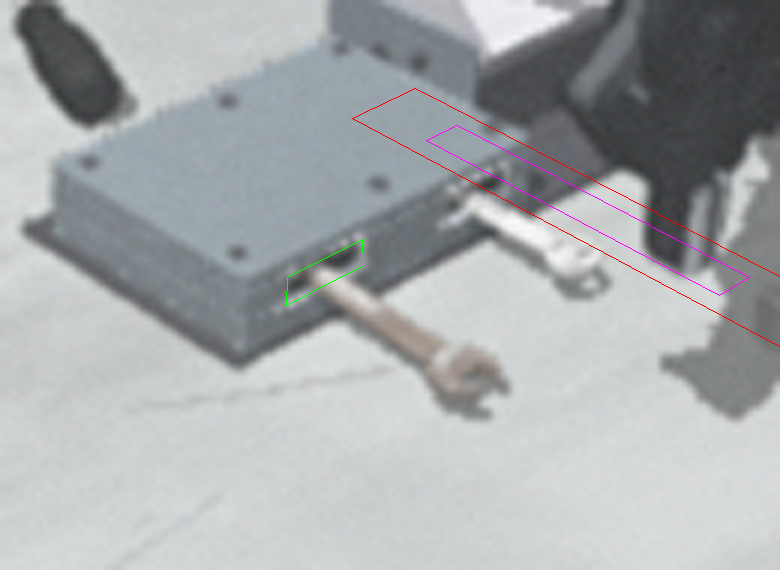

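View pics/c7_top.png

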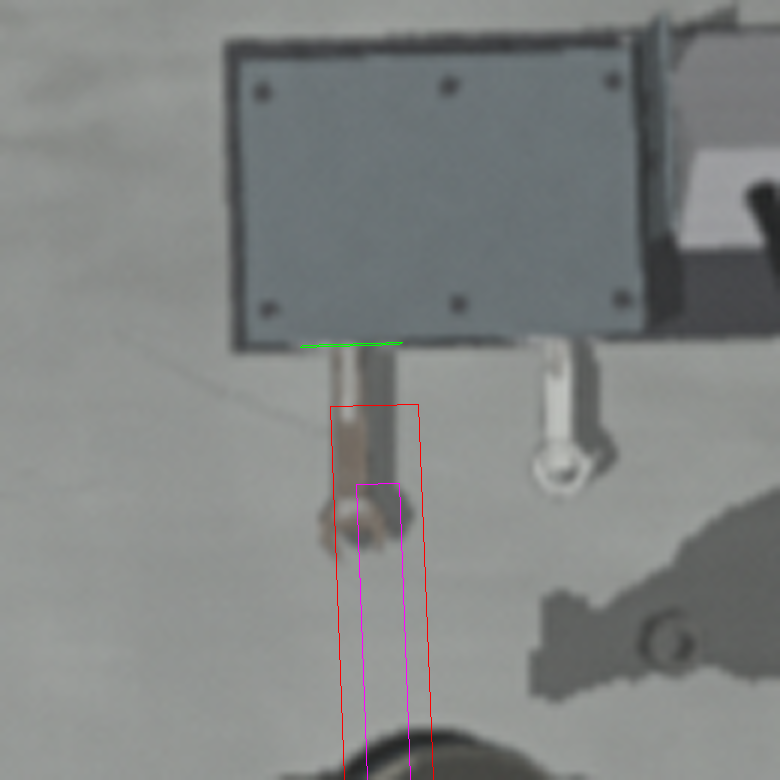

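```bash
python3 -c "
from h import *
f=grab_frame('top')
for v in (552,557,561): print(back(f,300+345/6,140+v/6,26))
mv(450,-10,190,.044)
for c in('top','scene'):print(spotter.place_of('spanner_mid',c)[:1])
"
```

```text
[499.80485487  -4.0063517   26.        ]
[497.74533237  -4.0217564   26.        ]
[496.0980892   -4.03407735  26.        ]
clock 11.93 pos [417.1 -11.9 286.2] rot [ 3.1415e+00 -1.7000e-03  4.3900e-02] F [0.3 0.3 0.2] op -0.002
shift/1000 [ 0.0328 -0.0005  0.0963] twist -0.0
[{'point': [598.5, -7.2, 25.0], 'conf': 0.5}]
[{'point': [593.5, -5.8, 20.5], 'conf': 0.71}]
```

apply_moves(
  motion="-1 0.03 -0.003 0.03 0; -1 0.05 -0.003 0.065 0; -1 0.05 -0.003 0.096 0; -1 0.05 -0.003 0.096 0; -1 0.054 -0.003 0.096 0; -1 0.058 -0.003 0.096 0; -1 0.062 -0.003 0.096 0; -1 0.064 -0.003 0.096 0; -1 0.066 -0.003 0.096 0; -1 0.066 -0.003 0.096 0",
)

```text
clock: 12.87
eef_pos: [481.9, -6.0, 191.2]
tcp_rot: [3.141, -0.002, 0.044]
contact_force: [-0.3, -0.4, 0.6]
opening: 0.005
```

apply_moves(
  motion="-1 0.001 0 0 0; -1 0.002 0 0 0; -1 0.003 0 0 0; -1 0.003 0 0 0",
)

```text
clock: 13.2
eef_pos: [484.4, -5.9, 190.1]
tcp_rot: [-3.142, -0.0, 0.044]
contact_force: [0.5, 0.0, -0.9]
opening: -0.003
```

apply_moves(
  motion="-1 0.001 0 0 0; -1 0.002 0 0 0; -1 0.003 0 0 0; -1 0.003 0 0 0",
)

```text
clock: 13.53
eef_pos: [487.3, -5.7, 189.9]
tcp_rot: [-3.142, 0.0, 0.044]
contact_force: [0.9, -1.0, -1.1]
opening: 0.001
```

```bash
python3 ov.py c8
```

```text
pos [487.3  -5.7 189.9] clock 13.5333 F [ 0.9 -1.  -1.1]
```

View pics/c8_scene.png

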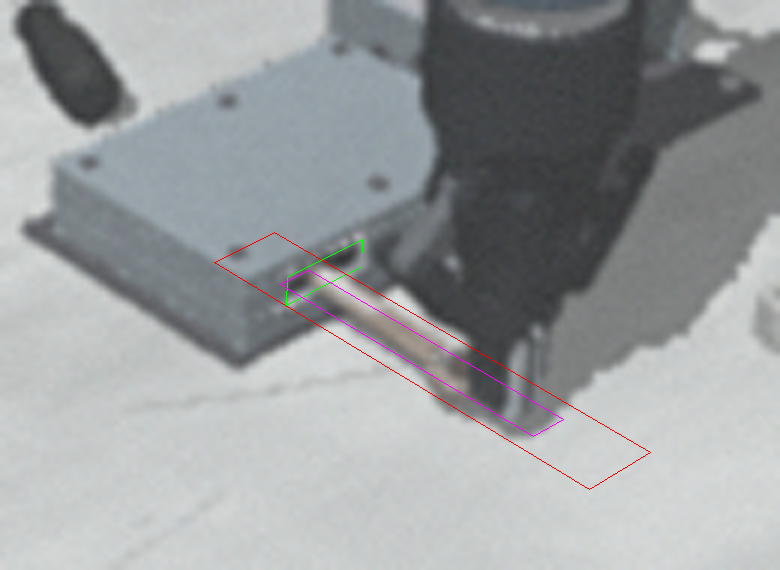

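apply_moves(
  motion="-1 0.001 0 0 0; -1 0.002 0 0 0; -1 0.003 0 0 0; -1 0.003 0 0 0",
)

```text
clock: 13.97
eef_pos: [489.0, -5.6, 189.5]
tcp_rot: [-3.141, 0.004, 0.044]
contact_force: [-5.4, -0.5, 1.6]
opening: -0.0
```

apply_moves(
  motion="-1 0.001 0 0 0; -1 0.002 0 0 0; -1 0.003 0 0 0; -1 0.003 0 0 0",
)

```text
clock: 14.3
eef_pos: [490.3, -5.5, 189.1]
tcp_rot: [-3.141, 0.009, 0.044]
contact_force: [-11.8, -0.9, 5.7]
opening: 0.003
```

apply_moves(
  motion="-1 0.001 0 0 0; -1 0.002 0 0 0; -1 0.003 0 0 0; -1 0.003 0 0 0",
)

```text
clock: 14.63
eef_pos: [491.5, -5.4, 188.6]
tcp_rot: [-3.141, 0.014, 0.044]
contact_force: [-18.1, -1.6, 9.6]
opening: -0.004
```

apply_moves(
  motion="-1 -0.005 0 0 0; -1 -0.012 0 0 0; -1 -0.02 0 0 0; -1 -0.03 0 -0.02 0; -1 -0.03 0 -0.06 0; -0.6 -0.03 0 -0.1 0; -0.3 -0.03 0 -0.13 0; -0.3 -0.03 0 -0.13 0; -0.3 -0.03 0 -0.13 0",
)

```text
clock: 15.38
eef_pos: [466.9, -6.7, 322.1]
tcp_rot: [3.141, -0.006, 0.044]
contact_force: [0.7, 0.5, -1.3]
opening: 0.349
```

```bash
python3 ov.py c9; python3 - <<'E'
from h import *
f=grab_frame('top');g=grab_frame('scene')
crop(f,400,140,80,65,9,'r1.png');crop(g,355,130,70,50,9,'r2.png')
for n in('long_reamer_mid','hole_left'):
  for c in('top','scene'):print(n,c,spotter.place_of(n,c)[:1])
mv(0,0,0,.044)
E
```

```text
pos [466.9  -6.7 322.1] clock 15.3833 F [ 0.7  0.5 -1.3]
long_reamer_mid top [{'point': [636.5, -162.2, 83.3], 'conf': 0.63}]
long_reamer_mid scene []
hole_left top [{'point': [640.0, -162.3, 81.9], 'conf': 0.85}]
hole_left scene [{'point': [640.2, -158.2, 78.0], 'conf': 0.88}]
clock 15.78 pos [466.   -6.7 319.1] rot [-3.1415e+00  1.7000e-03  4.3900e-02] F [ 0.1  0.2 -0.4] op 0.35
shift/1000 [-0.4648 -0.0271  0.3199] twist -0.0
```

View pics/c9_top.png

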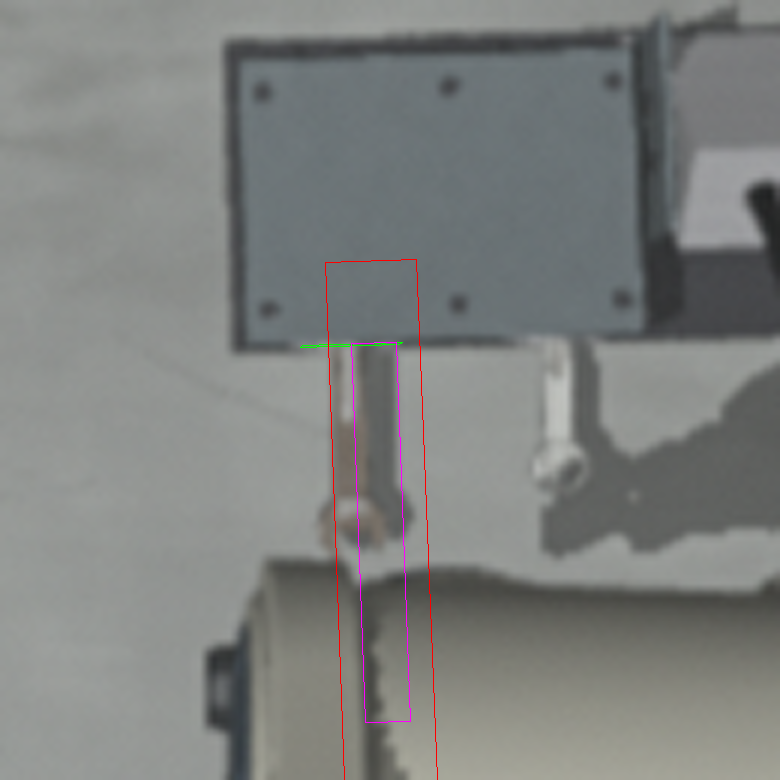

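View pics/r1.png

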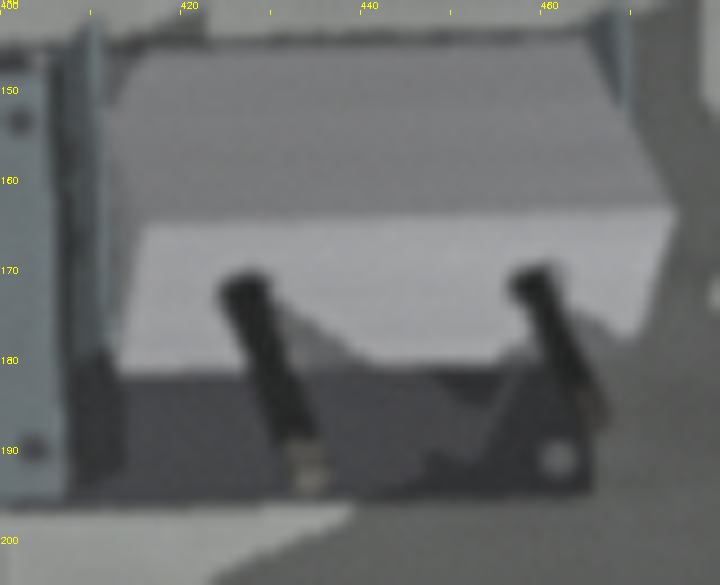

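View pics/r2.png

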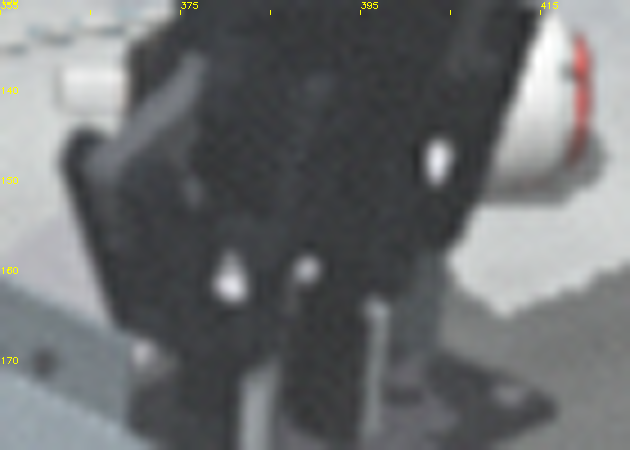

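```bash
python3 - <<'E'
from h import *
import pickle
from scipy.optimize import least_squares
ft,fs=pickle.load(open('f0.pkl','rb'))
yw=.044;d=np.array([-np.cos(yw),-np.sin(yw),1])/2**.5
# axis line points: mouth and end
ot=[(244/9+400,286/9+140),(309/9+400,490/9+140)]
os=[(457/5+285,135/5+130),(541/5+285,82/5+130)]
def res(H): return np.concatenate([proj(f,H+L*d)-np.array(o) for f,o2 in((ft,ot),(fs,os)) for L,o in zip((0,72),o2)])
q=least_squares(res,[640,-160,79]);print(q.x,q.fun.round(2))
p=np.array([657.7,-115,0]);v=q.x-p;c,s=np.cos(yw),np.sin(yw);print('stand frame',c*v[0]+s*v[1],-s*v[0]+c*v[1])
np.save('H.npy',q.x)
for f,n,o in((ft,'t',(400,140,80,65,9)),(fs,'s',(355,130,80,50,9))):
    x0,y0,w,h,k=o;im=cv2.resize(f['img'][y0:y0+h,x0:x0+w,::-1].copy(),None,fx=k,fy=k,interpolation=cv2.INTER_CUBIC)
    P=[((proj(f,q.x+L*d)+.5-[x0,y0])*k).astype(int) for L in(0,73)]
    cv2.line(im,tuple(P[0]),tuple(P[1]),(0,0,255),1);cv2.imwrite(f'pics/h{n}.png',im)
E
python3 -c "
import cv2,numpy as np
a=cv2.imread('pics/ht.png')[:,:400];b=cv2.imread('pics/hs.png')[:,:500];h=max(a.shape[0],b.shape[0])
o=np.zeros((h,900,3),np.uint8);o[:a.shape[0],:400]=a;o[:b.shape[0],400:]=b;cv2.imwrite('pics/hh.png',o[:, :800])"
```

```text
[ 641.37496267 -162.17592247   78.48017197] [ 0.05  1.55  0.28 -1.09 -0.32  0.38 -0.24 -0.41]
stand frame -18.38430812397268 -46.41219365041612
```

View pics/hh.png

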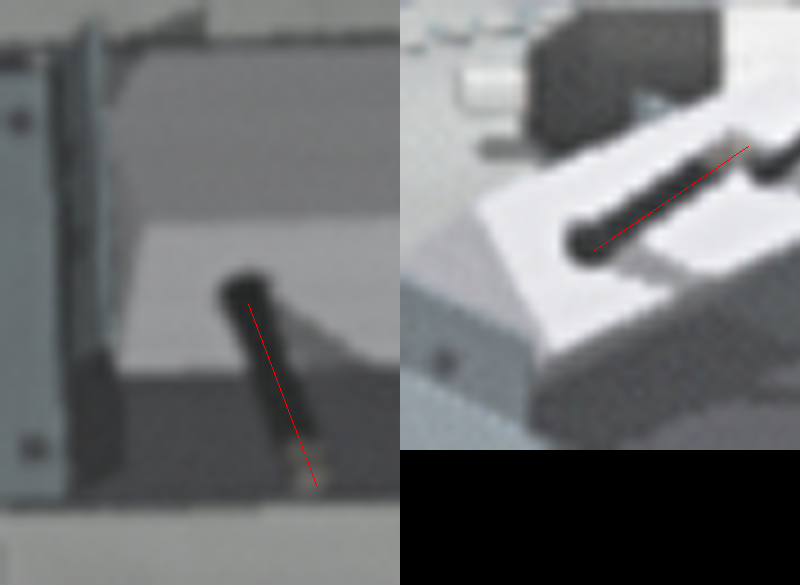

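```bash
python3 -c "
from h import *
mv(622,-162,318,.044)"
```

```text
clock 15.78 pos [466.   -6.7 319.1] rot [-3.1415e+00  1.7000e-03  4.3900e-02] F [ 0.1  0.2 -0.4] op 0.35
shift/1000 [0.149  0.162  0.0009] twist -0.0
```

apply_moves(
  motion="-0.2 0.04 0.04 -0.01 0; -0.2 0.07 0.075 -0.01 0; -0.2 0.1 0.11 -0.01 0; -0.2 0.13 0.145 -0.01 0; -0.2 0.149 0.162 -0.01 0; -0.2 0.149 0.162 -0.01 0; -0.2 0.149 0.162 0 0; -0.2 0.149 0.162 0 0; -0.2 0.149 0.162 0 0",
)

```text
clock: 16.53
eef_pos: [620.9, -161.2, 318.2]
tcp_rot: [-3.14, 0.004, 0.044]
contact_force: [-0.2, 1.0, 0.0]
opening: 0.403
```

```bash
python3 -c "
from h import *
mv(622,-162,265,.044)
f=grab_frame('top');g=grab_frame('scene')
crop(f,390,130,100,75,6,'d1.png');crop(g,335,90,120,90,6,'d2.png')
mv(622,-162,265,.044)"
```

```text
clock 16.53 pos [ 620.9 -161.2  318.2] rot [-3.1402  0.0037  0.0441] F [-0.2  1.   0. ] op 0.403
shift/1000 [0.0013 0.0009 0.0532] twist 0.0
clock 16.63 pos [ 621.3 -161.   319.5] rot [-3.1409e+00  1.6000e-03  4.4700e-02] F [-0.1 -1.1 -0.1] op 0.399
shift/1000 [0.0008 0.0011 0.0545] twist 0.0002
```

View pics/d1.png

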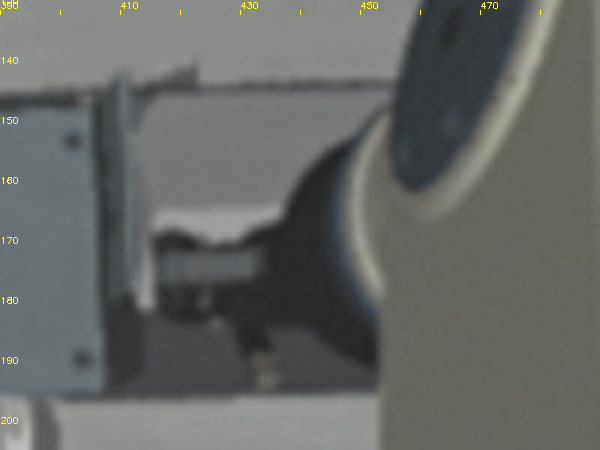

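View pics/d2.png

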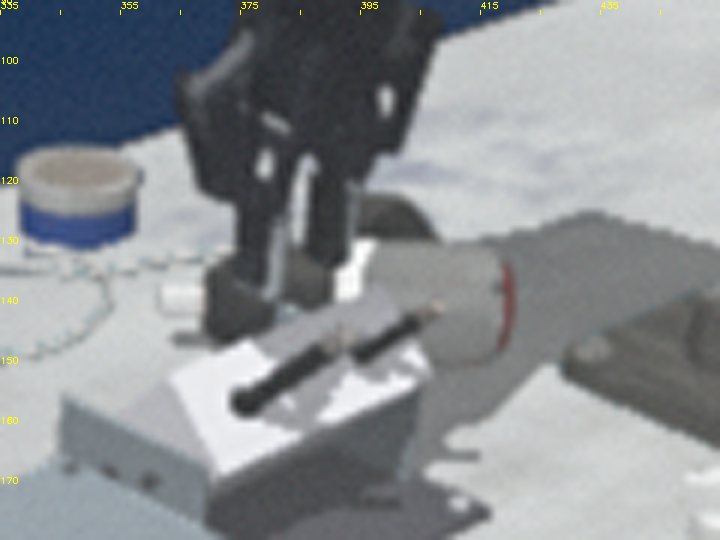

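apply_moves(
  motion="-0.2 0.001 0.001 0.02 0; -0.2 0.001 0.001 0.035 0; -0.2 0.001 0.001 0.045 0; -0.2 0.001 0.001 0.054 0; -0.2 0.001 0.001 0.054 0; -0.2 0.001 0.001 0.054 0",
)

```text
clock: 17.13
eef_pos: [623.1, -162.6, 266.0]
tcp_rot: [-3.141, 0.0, 0.044]
contact_force: [0.3, -0.6, 0.4]
opening: 0.398
```

```bash
python3 -c "
from h import *
g=grab_frame('scene')
crop(g,335,90,120,90,6,'d3.png')
mv(622,-162,265,.044)"
```

```text
clock 17.18 pos [ 623.4 -162.8  266.5] rot [ 3.1414e+00 -5.0000e-04  4.4200e-02] F [0.3 0.1 0.9] op 0.396
shift/1000 [-0.0014 -0.0009  0.0015] twist 0.0001
```

View pics/d3.png

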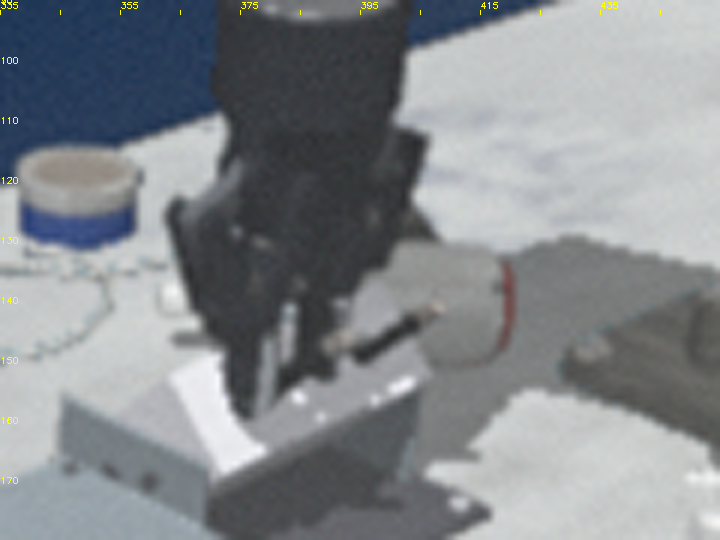

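apply_moves(
  motion="-0.5 -0.001 0 0 0; -0.8 -0.001 0 0 0; -1 -0.001 0 0 0; -1 -0.001 0 0 0; -1 -0.001 0 0 0; -1 -0.001 0 0 0",
  squeeze=60,
)

```text
clock: 17.68
eef_pos: [622.4, -163.1, 267.0]
tcp_rot: [3.141, -0.001, 0.044]
contact_force: [-1.6, 0.6, 6.8]
opening: 0.112
```

apply_moves(
  motion="-1 -0.003 0 -0.003 0; -1 -0.006 0 -0.006 0; -1 -0.009 0 -0.009 0; -1 -0.012 0 -0.012 0; -1 -0.012 0 -0.012 0",
)

```text
clock: 18.1
eef_pos: [610.0, -163.7, 279.0]
tcp_rot: [3.141, -0.001, 0.044]
contact_force: [0.6, -0.6, 2.2]
opening: 0.109
```

```bash
python3 -c "
from h import *
g=grab_frame('scene')
crop(g,335,90,120,90,6,'d4.png')
mv(622,-162,265,.044)"
```

```text
clock 18.15 pos [ 610.1 -163.6  278.8] rot [ 3.1413e+00 -8.0000e-04  4.3700e-02] F [ 0.7 -0.2  4.1] op 0.111
shift/1000 [ 0.0119 -0.0011  0.0138] twist -0.0001
```

View pics/d4.png

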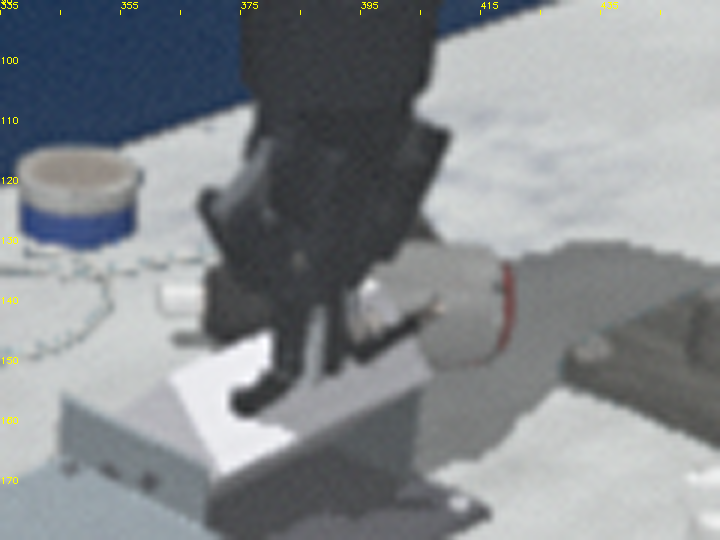

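apply_moves(
  motion="-1 -0.005 0 -0.005 0; -1 -0.01 0 -0.01 0; -1 -0.015 0 -0.015 0; -1 -0.02 0 -0.02 0; -1 -0.025 0 -0.025 0; -1 -0.03 0 -0.03 0; -1 -0.035 0 -0.035 0; -1 -0.04 0 -0.04 0; -1 -0.045 0 -0.045 0; -1 -0.055 0 -0.055 0; -1 -0.065 0 -0.065 0; -1 -0.065 0 -0.065 0",
)

```text
clock: 19.15
eef_pos: [543.7, -166.4, 344.3]
tcp_rot: [3.142, 0.001, 0.044]
contact_force: [1.2, -0.6, -0.9]
opening: 0.115
```

```bash
python3 -c "
from h import *
g=grab_frame('scene')
crop(g,335,80,120,100,6,'d5.png')
mv(622,-162,265,.044)"
```

```text
clock 19.2 pos [ 544.4 -166.4  343.6] rot [3.1415e+00 2.0000e-04 4.3500e-02] F [ 0.6 -0.7 -0.5] op 0.112
shift/1000 [ 0.0777 -0.0011  0.0786] twist -0.0002
```

View pics/d5.png

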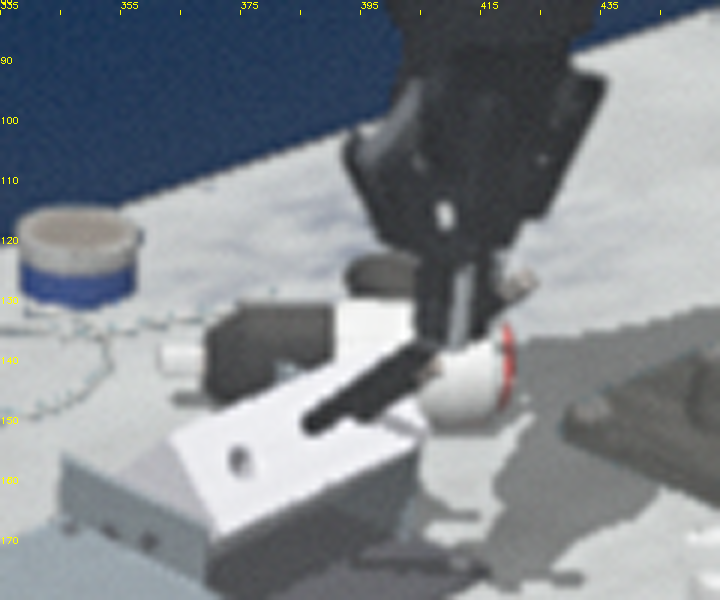

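```bash
python3 -c "
from h import *
mv(480,150,264,.044)"
```

```text
clock 19.2 pos [ 544.4 -166.4  343.6] rot [3.1415e+00 2.0000e-04 4.3500e-02] F [ 0.6 -0.7 -0.5] op 0.112
shift/1000 [-0.0506 -0.319   0.0796] twist -0.0002
```

apply_moves(
  motion="-1 -0.025 0 -0.01 0; -1 -0.05 -0.02 -0.02 0; -1 -0.051 -0.055 -0.02 0; -1 -0.051 -0.09 -0.02 0; -1 -0.051 -0.125 -0.02 0; -1 -0.051 -0.16 -0.02 0; -1 -0.051 -0.195 -0.02 0; -1 -0.051 -0.23 -0.02 0; -1 -0.051 -0.265 -0.01 0; -1 -0.051 -0.295 0.02 0; -1 -0.051 -0.319 0.05 0; -1 -0.051 -0.319 0.075 0; -1 -0.051 -0.319 0.08 0; -1 -0.051 -0.319 0.08 0; -1 -0.051 -0.319 0.08 0",
  squeeze=30,
)

```text
clock: 20.45
eef_pos: [480.7, 149.7, 263.3]
tcp_rot: [3.141, 0.001, 0.043]
contact_force: [0.9, -0.1, -0.5]
opening: 0.111
```

```bash
python3 -c "
from h import *
f=grab_frame('top');g=grab_frame('scene')
crop(f,250,160,110,110,5,'e1.png');crop(g,240,190,130,100,6,'e2.png')
mv(480,150,240,.044)"
```

```text
clock 20.55 pos [481.2 149.6 264.4] rot [-3.1411e+00 -2.0000e-03  4.2700e-02] F [ 0.8 -1.  -0.2] op 0.113
shift/1000 [-0.0012 -0.0004  0.0244] twist -0.0004
```

View pics/e2.png

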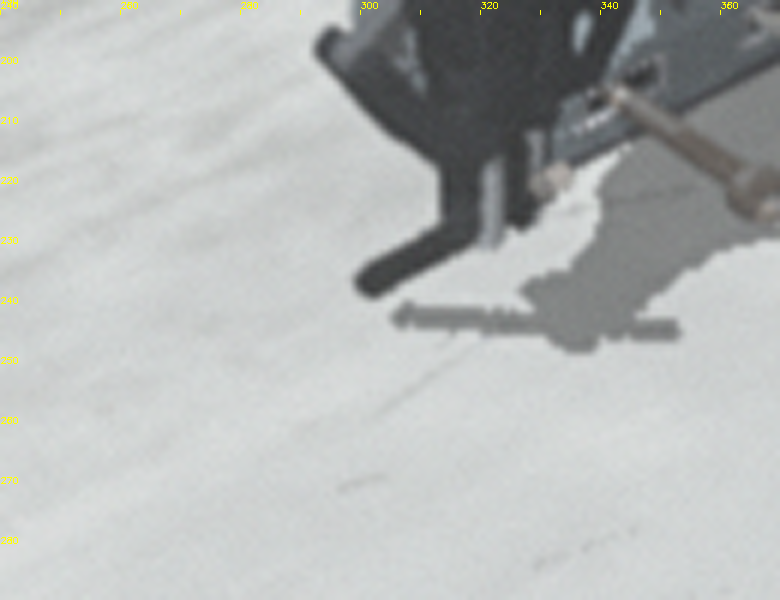

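View pics/e1.png

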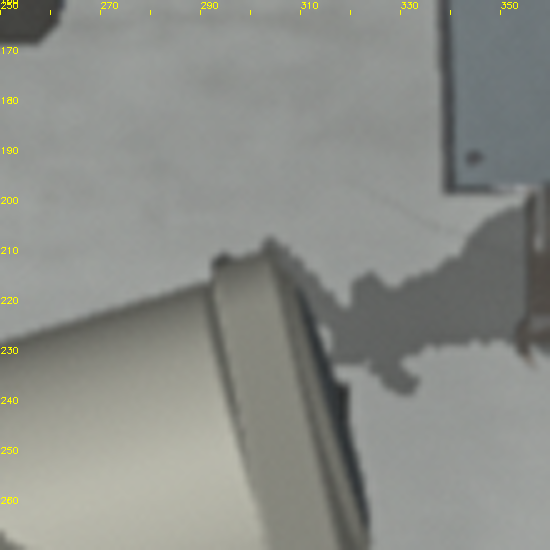

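apply_moves(
  motion="-1 0 0 0.015 0; -1 0 0 0.026 0; -1 -0.004 0 0.03 0; -1 -0.008 0 0.034 0; -1 -0.0115 0 0.0395 0; -1 -0.0155 0 0.045 0; -1 -0.0185 0 0.0505 0; -1 -0.021 0 0.0565 0; -1 -0.021 0 0.0565 0",
  squeeze=20,
)

```text
clock: 21.3
eef_pos: [458.9, 148.7, 206.7]
tcp_rot: [-3.142, 0.0, 0.043]
contact_force: [-4.2, 0.8, 6.7]
opening: 0.114
```

```bash
python3 -c "
from h import *
g=grab_frame('scene')
crop(g,240,190,130,100,6,'e3.png')
mv(453,150,175.5,.044)"
```

```text
clock 21.35 pos [459.1 148.8 207. ] rot [-3.1416e+00  2.0000e-04  4.3200e-02] F [-3.6  0.1  6.4] op 0.111
shift/1000 [-0.0061 -0.0015  0.0315] twist -0.0003
```

View pics/e3.png

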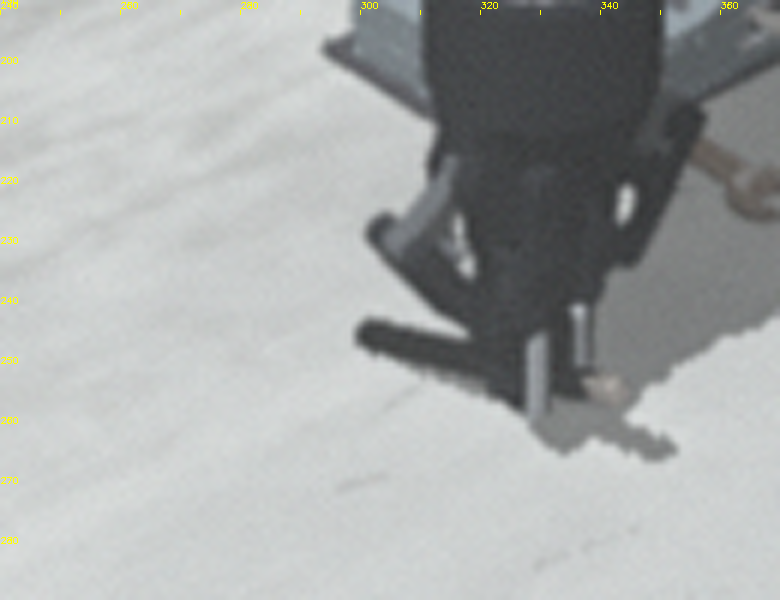

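apply_moves(
  motion="-1 -0.002 0 0.005 0; -1 -0.004 0 0.0105 0; -1 -0.005 0 0.016 0; -1 -0.006 0 0.022 0; -1 -0.007 0 0.026 0; -1 -0.007 0 0.029 0; -1 -0.007 0 0.029 0",
)

```text
clock: 21.93
eef_pos: [452.7, 148.5, 177.9]
tcp_rot: [-3.141, -0.001, 0.043]
contact_force: [-2.7, -1.0, 5.5]
opening: 0.106
```

```bash
python3 -c "
from h import *
g=grab_frame('scene')
crop(g,240,190,130,100,6,'e4.png')
mv(453,150,175.5,.044)"
```

```text
clock 21.98 pos [452.8 148.6 178.1] rot [-3.1413e+00 -1.0000e-03  4.3100e-02] F [-2.4 -0.7  5.6] op 0.113
shift/1000 [ 0.0003 -0.0014  0.0026] twist -0.0003
```

View pics/e4.png

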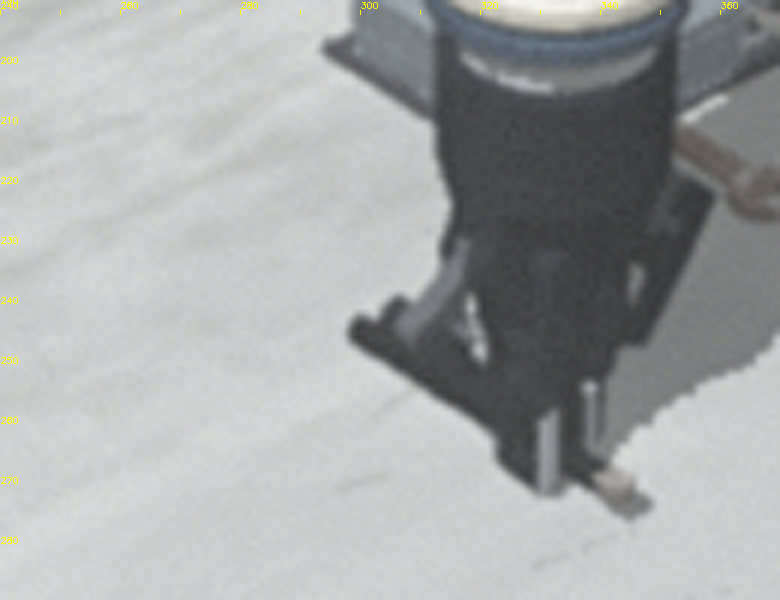

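apply_moves(
  motion="-1 0 0 0.001 0; -1 0 0 0.002 0; -1 0 0 0.002 0; -0.85 0 0 0.002 0; -0.7 0 0 0.002 0; -0.6 0 0 0.002 0; -0.55 0 0 0.002 0; -0.55 0 0 0.002 0",
)

```text
clock: 22.65
eef_pos: [452.5, 148.8, 175.5]
tcp_rot: [-3.142, -0.0, 0.044]
contact_force: [-0.3, -0.3, -0.4]
opening: 0.232
```

```bash
python3 -c "
from h import *
g=grab_frame('scene')
crop(g,240,190,130,100,6,'e5.png')
mv(453,150,175.5,.044)"
```

```text
clock 22.7 pos [452.4 148.8 175.5] rot [3.1416 0.     0.0438] F [-0.9 -0.8  1.1] op 0.227
shift/1000 [ 0.0006 -0.0011 -0.    ] twist -0.0001
```

View pics/e5.png

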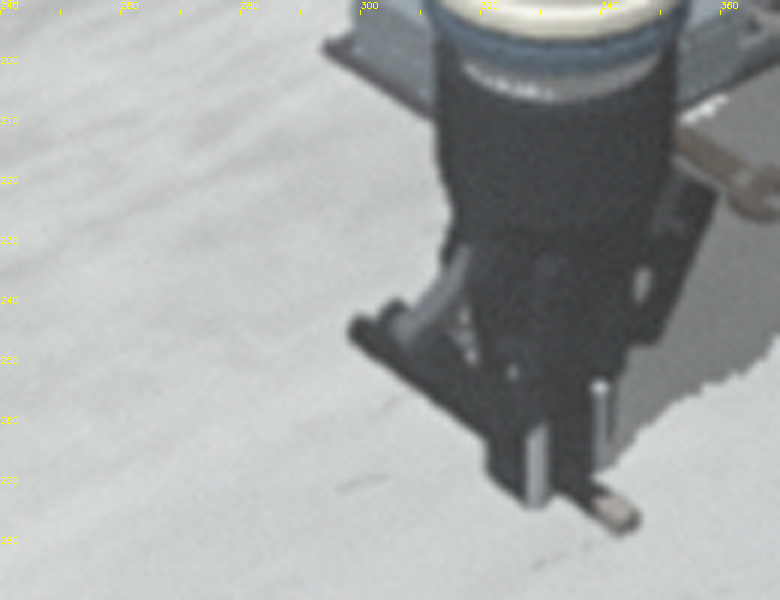

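apply_moves(
  motion="-0.55 0.005 0 -0.001 0; -0.55 0.013 0 -0.001 0; -0.55 0.021 0 -0.001 0; -0.55 0.026 0 -0.001 0; -0.55 0.026 0 -0.001 0; -0.8 0.026 0 -0.001 0; -1 0.026 0 -0.001 0; -1 0.026 0 -0.001 0; -1 0.026 0 -0.001 0; -1 0.026 0 -0.001 0",
  squeeze=60,
)

```text
clock: 23.53
eef_pos: [478.5, 150.1, 176.7]
tcp_rot: [-3.141, -0.001, 0.044]
contact_force: [1.1, 0.9, 2.5]
opening: 0.106
```

apply_moves(
  motion="-1 0 0 -0.005 0; -1 0 0 -0.015 0; -1 0 0 -0.03 0; -1 0 0 -0.03 0",
  squeeze=80,
)

```text
clock: 23.87
eef_pos: [478.8, 150.2, 208.7]
tcp_rot: [-3.141, -0.002, 0.044]
contact_force: [0.5, 0.1, -0.3]
opening: 0.103
```

```bash
python3 -c "
from h import *
g=grab_frame('scene')
crop(g,240,170,130,100,6,'e6.png')
mv(453,150,175.5,.044)"
```

```text
clock 23.92 pos [478.6 150.1 207.8] rot [-3.141e+00 -2.000e-03  4.390e-02] F [ 0.6  0.8 -1.3] op 0.096
shift/1000 [-0.0257 -0.001   0.0323] twist -0.0
```

View pics/e6.png

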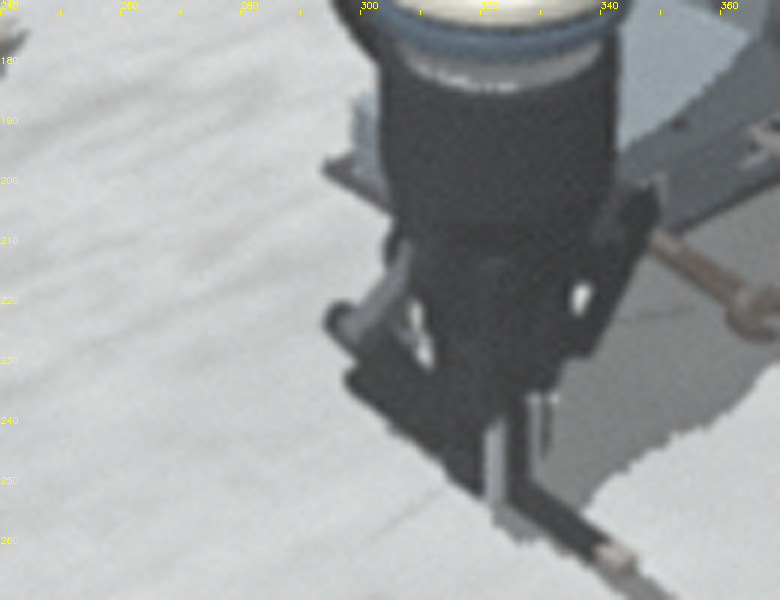

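apply_moves(
  motion="-1 0 0 -0.015 0; -1 0 0 -0.03 0; -1 0 0 -0.05 0; -1 0 0 -0.07 0; -1 0 0 -0.09 0; -1 0 0 -0.11 0; -1 0 0 -0.13 0; -1 0 0 -0.15 0; -1 0 0 -0.165 0; -1 0 0 -0.175 0; -1 0 0 -0.18 0; -1 0 0 -0.18 0; -1 0 0 -0.18 0; -1 0 0 -0.18 0; -1 0 0 -0.18 0",
)

```text
clock: 25.17
eef_pos: [478.1, 149.9, 385.4]
tcp_rot: [3.141, 0.002, 0.044]
contact_force: [0.3, -0.3, -1.2]
opening: 0.096
```

```bash
python3 -c "
from h import *
g=grab_frame('scene');f=grab_frame('top')
cv2.imwrite('pics/g1.png',g['img'][:,:,::-1]);cv2.imwrite('pics/g2.png',f['img'][:,:,::-1])
crop(g,220,60,150,120,5,'g3.png')
crop(f,240,130,240,120,3,'g4.png')
s=r.sense();print(s['qvel'])
p=np.array(s['eef_pos']);y=s['tcp_rot'][2];a=np.array([np.cos(y),np.sin(y),0])
m=p-[0,0,170]
for f_ in(g,f): print([proj(f_,m+k*a).round(1) for k in(-70,0,70)])
mv(453,150,175.5,.044)
for n in ('long_reamer_mid','short_reamer_mid','spanner_mid','parked_spanner_mid','union_nut_mid','loose_nozzle'):
  for c in('top','scene'):print(n,c,[x['point']+[x['conf']] for x in spotter.place_of(n,c)[:1]])
"
```

```text
[ 8.54602637e-04 -3.92510433e-03 -3.82108312e-03 -5.52638801e-05
  8.89307410e-04  7.10573066e-04]
[array([349.9, 187.8]), array([322.8, 173. ]), array([298.4, 159.6])]
[array([288.5, 281.1]), array([287.6, 245.2]), array([286.7, 209.6])]
clock 25.27 pos [478.2 149.9 385.7] rot [3.1413e+00 1.3000e-03 4.3800e-02] F [-0.3 -0.7 -1.5] op 0.101
shift/1000 [-0.0249 -0.0012  0.2103] twist -0.0001
long_reamer_mid top [[649.0, -236.4, 69.6, 0.44]]
long_reamer_mid scene [[483.6, 154.4, 218.3, 0.6]]
short_reamer_mid top [[648.4, -237.5, 71.3, 0.48]]
short_reamer_mid scene [[648.5, -236.6, 71.6, 0.43]]
spanner_mid top [[598.7, -3.5, 22.0, 0.79]]
spanner_mid scene [[597.7, -7.8, 20.5, 0.51]]
parked_spanner_mid top [[607.8, -91.5, 19.4, 0.6]]
parked_spanner_mid scene [[610.8, -91.9, 22.7, 0.65]]
union_nut_mid top [[758.7, 214.3, -3.7, 0.56]]
union_nut_mid scene [[465.9, -140.4, 11.9, 0.43]]
loose_nozzle top [[758.9, 217.7, -7.6, 0.52]]
loose_nozzle scene [[762.6, 213.4, 0.7, 0.68]]
```

View pics/g1.png

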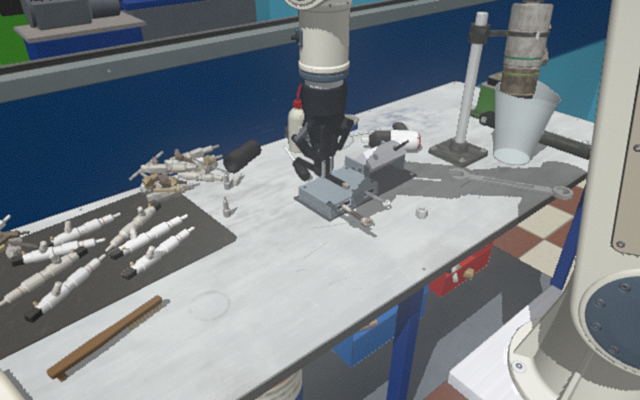

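View pics/g3.png

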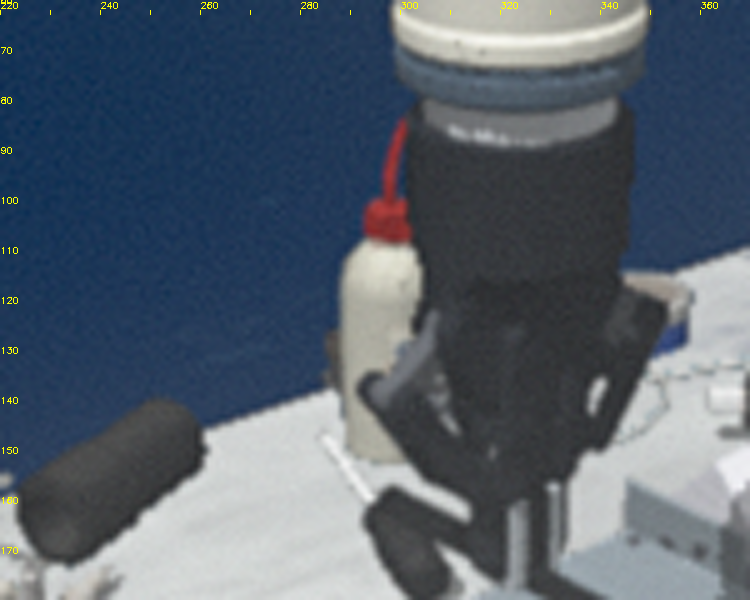

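View pics/g4.png

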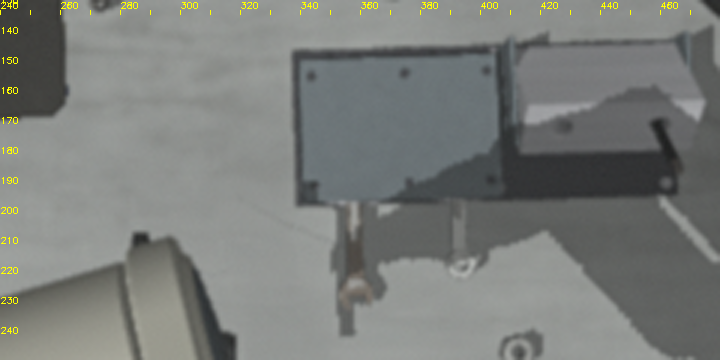

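```bash
python3 -c "
from rig import r
print(r.sign_off()); print(r.sense()['clock'])"
```

```text
the job is handed in; nothing more can be done
None
the job is handed in; nothing more can be done
```

The spanner is in its pocket and released, and the arm is holding the long reamer level in the air; I handed the job in at about 26 s of the 61 s limit.

**Spanner:** I slid it into the empty pocket until it hit the end stop, let go, then pushed its end with closed fingers. It resisted at 18 N with only the arm's normal give. The pictures put its outer end about 90 mm out of the mouth, against 91 mm expected. The detected middle is 11–12 mm inside the mouth, against 8 mm expected, which is within the detector's error.

**Long reamer:** It was in the left hole. I drew it out along its slope and turned it level by pressing its tip on the bare bench. I let it lie flat there for a moment, then gripped it again at its middle and lifted it. It is now held at 80 N, about 215 mm above the bench, level as far as both camera views show, at rest, and about 100 mm clear of the stand.

**Other items:** The short reamer, the spanner already parked, the union nut and the nozzle were all found within a few mm of their starting places.

**Checks that disagreed:** In the top view, one search for the long reamer pointed to the short one, and one search for the nut pointed to the nozzle. The scene camera had both right.

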